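Load the label-tape spindle and lock it with its end cap

TASK

Load the bench's label-tape spindle: slide the wide tape roll on first, then the narrow one, then push the ribbed end cap on against them until the sprung catch on the spindle snaps up behind the cap, so that the stack stays pressed together when you let go. The spindle is set to a different length each time, so feel for the end of the push and go gently: more than 25 N on the stand damages it. Leave the jar, the small bottle and the sample cup where they are.

Things in the scene. Friction and masses are not known exactly. Their poses are not given: they have to be found in the camera images.
- stand: Spindle stand, fixed: dark steel foot 130 x 100 x 12 mm (x -85 to +45), aluminium post 30 mm thick (x), 46 mm wide, 135 mm high, clamp screw on top to 147 mm. Origin on the bench under the middle of the post, z up. A level steel spindle, 24 mm diameter, sticks out of the post along the stand's -x, towards the robot; its axis is at y = 0, z = 110 mm. Over 25 N on spindle, plate or catch damages it.
- spindle_root (a point): Point on the spindle's axis at the post's front face (stand x = -15 mm, z = 110 mm); axes as the stand's. The spindle is clamped at a different extension each time, NOT reported: its free tip is 137 mm in front of this point (stand -x), give or take 20 mm. From the tip back: coned nose to 6 mm, catch ramp from 6 to 14 mm, catch's upright back face at 18 mm, plate's front face at 98 mm.
- plate_mean (a point): Where the front face of the black sprung pressure plate (52 mm diameter, on the spindle's axis) is on average; it is really up to 20 mm off, with the spindle. It yields 6 mm (2 N at first, 5 N at the end), then stops hard. Wide roll, narrow roll and cap measure 84 mm: the cap clears the catch with the plate pressed in 4 mm, 2 mm before the hard stop. The catch adds 2 to 6 N, more off axis.
- catch (a joint): Sprung catch, a dark steel wedge 6 mm wide on top of the spindle near its tip: 0 = up, 3.5 mm proud of the spindle; about 0.002 to 0.0035 m = pressed down by a part passing over it. Parts pass inwards only: it springs up behind the outer face of a part that has passed. Reading is noisy.
- roll_wide_center (a point): Wide roll of white paper label tape on a cardboard core, rigid: 54 mm outside diameter, 27 mm bore, 36 mm wide, 70 g. This is its centre; x is the axis of its hole (either way round). At the start it lies in one of the rack's three saddles, hole level and along the rack's long axis; which saddle differs each time.
- roll_narrow_center (a point): Narrow roll of the same tape: 54 mm outside diameter, 27 mm bore, 24 mm wide, 50 g. This is its centre; x is the axis of its hole (either way round). At the start it lies in one of the rack's three saddles, hole level and along the rack's long axis; which saddle differs each time.
- end_cap_center (a point): Ribbed grey plastic end cap, a thick collar with a through bore: 54 mm outside diameter, 27 mm bore, 24 mm long, 45 g. This is its centre; x is the axis of its hole (either way round; both ends are alike). At the start it lies in one of the rack's three saddles, hole level and along the rack's long axis; which saddle differs each time.
- rack: Grey roll rack, fixed to the bench: foot 215 x 62 x 10 mm with three saddles in a row along its x, 68 mm apart, each 40 mm long and 44 mm wide at up to 47 mm above the bench. A part in a saddle has its centre 66 mm above the bench. Origin on the bench under the middle; x along the row.
- white_jar: White plastic screw-cap jar, 60 mm diameter, 92 mm high, bystander. Origin at the centre of its underside.
- dropper_bottle: Small white screw-cap bottle, 36 mm diameter, 78 mm high, bystander. Origin at the centre of its underside.
- sample_cup: Clear lidless sample cup with something pale in it, 44 mm diameter, 50 mm high, bystander. Origin at the centre of its underside.
Things that resemble listed ones, but are neither listed nor needed, are in the scene too. Leave any orange or yellow look-alike of the part that bears roll_wide_center alone. Leave any blue or pink look-alike of the part that bears end_cap_center alone.

How it is judged:
By the outcome, as a careful person would: the job done as asked, in the order asked, and still so for the second after the job is handed in, with the robot touching nothing.
It also fails if it takes over 72 s, if anything falls off the work surface, if the arm or the gripper's body presses on something with over 40 N, if the wrist force passes 120 N, or if a joint passes its speed limit or range.

ROBOT

A 6-joint arm with a two-finger parallel gripper is mounted at the origin on a cart in front of the work surface, level with it; the furniture and walls round the work are solid. World frame = base frame: x ahead of the robot, y to its left, z up, the work surface at z = 0. Lengths are in m, angles in rad, forces in N, time in s.
With the tool pointing down it reaches from about 0.375 to 0.9 m from the base axis. Payload 3.1 kg.
Tool frame: the origin (TCP) lies midway between the tips of the shut fingers; the grasp point (between the pads) lies 19 mm behind it (arm.hold_point_z is the distance from the TCP to the grasp point, in m); z points along the fingers, y is the direction in which the jaws open and shut (so a half turn about z gives the same grasp; the last joint's range is limited). The gripper opens to 87 mm and grips with 3 to 60 N. Pads are 19 mm wide; open, the fingers measure 117 mm over their backs; the gripper's body (75 mm by 190 mm) begins 51 mm behind the grasp point.
Start: joints at [1.018, 0.527, 1.433, -0, 1.181, -0.178], TCP at [0.228, 0.582, 0.223] pointing down, gripper open.
Joint ranges: [-3.08, 3.08], [-0.75, 2.2], [0.22, 2.44], [-1.43, 4.57], [0, 2.65], [-2.85, 2.85]. Speed limits (rad/s): [2.79, 2.79, 3.14, 3.14, 3.14, 3.14].

INTERFACE

Orientations are given as a unit quaternion [x, y, z, w].
In Python, from station import sense, vision, arm gives the robot as it stands. The module is installed in compiled form; this text tells all that it offers.
- The arm moves only by the tool arm_command, never from a script. Its argument "targets" is a list of rows, each an object with "rot": the turn, a rotation vector about the world's x, y, z in rad, a list of three; "translation": the shift along the world's x, y, z in mm, a list of three; "gripper": the closure in counts, from 0 (fully open) to 255 (shut). A call has 1 to 5 rows; each row is the pose to reach, as a shift and turn from the pose commanded when the call began; what a row does not reach only later rows make up. A row lasts 1/10 s, in which the tool goes at most 50 mm and 8.59 degrees, less where a joint would pass 70% of its speed; a pose out of reach is approached as far as the arm can. A call with a gripper value outside its range is refused whole. The fingers move at their own pace and stop on an object; "newtons" is the grip in N (left out, the last holds). Time passes only in rows, so rows that repeat a pose let the fingers close. It gives the time, the measured TCP pose, the force and the opening at its end, in the units of the state.
- sense(): the state, without advancing time (a new reading comes with each control period).
- vision.grab_frame(name): name is "side" or "top"; returns a dict with "color" (480x640x3 uint8, red, green, blue), "K" (3x3 intrinsics, pixels), "k1" (the pictures are not rectified: a ray, as slopes to the right and down, at radius r is drawn at 1 + k1 r^2 times it, then the intrinsics apply), "extrinsics" (4x4, takes a point from camera to world coordinates). Camera axes: x right, y down, z forward; pixel columns grow to the right and rows downward; lengths in m; the calibration is good to about 2 mm. A picture is of the moment at which its call begins. There is no depth.
- arm.job_done(): hands the job in, once; it reports no verdict.
The state is a dict: "t": time; "qpos": joint angles; "qd": joint speeds; "joint_efforts": joint torques, N m; "ee_pos": TCP position; "tcp_rot": TCP orientation; "contact_force": force on the tool from outside, world axes, zero at the start; "wrist_torque": the same for the moment, N m; "grip_width": opening from 0.0 (shut) to 1.0 (fully open).
Only numpy, scipy, OpenCV 4.12 (cv2) and the standard library are available. Lean on these libraries where they do the work, as an engineer would, in place of code of your own. Each camera call takes 0.05 s, during which the arm holds its last target.

## Working session

There is one attempt and no reset: what is moved stays moved. The work goes in short steps, Python scripts to look and compute and a tool call to move; the robot and the scene stay as the last step left them, time stands still between calls to the robot, and variables do not carry over. Pictures are saved under pics/ and viewed, and the job is handed in when it is done.

Besides the shell and the picture viewer there is one more tool, called after ">>>" as name([rows], argument=value, ...), one row to a line, values as JSON. arm_command: Moves the arm, as the interface text tells. Its arguments: {"type":"object","properties":{"targets":{"type":"array","items":{"type":"object","properties":{"rot":{"type":"array","items":{"type":"number"}},"translation":{"type":"array","items":{"type":"number"}},"gripper":{"type":"number"}}}},"newtons":{"type":"number"}},"required":["targets"]}

```bash
mkdir -p pics; ls; cat > h.py <<'E'
import numpy as np, cv2
from station import sense, vision, arm
def grab(n,tag):
    f=vision.grab_frame(n)
    cv2.imwrite(f'pics/{tag}.png',f['color'][:,:,::-1])
    np.savez(f'pics/{tag}.npz',**{k:np.array(v) for k,v in f.items()})
    return f
def load(tag):
    return dict(np.load(f'pics/{tag}.npz'))
def ray(f,u,v):
    K=f['K'];x=(u-K[0,2])/K[0,0];y=(v-K[1,2])/K[1,1];k=float(f['k1'])
    rd=np.hypot(x,y);r=rd
    for _ in range(30): r=rd/(1+k*r*r)
    s=r/rd if rd>0 else 1
    d=f['extrinsics'][:3,:3]@np.array([x*s,y*s,1]);return f['extrinsics'][:3,3],d
def onz(f,u,v,z):
    o,d=ray(f,u,v);return o+d*(z-o[2])/d[2]
def ony(f,u,v,y):
    o,d=ray(f,u,v);return o+d*(y-o[1])/d[1]
def proj(f,p):
    E=f['extrinsics'];c=E[:3,:3].T@(np.array(p)-E[:3,3]);a=c[:2]/c[2];k=float(f['k1'])
    a=a*(1+k*(a@a));K=f['K'];return np.array([K[0,0]*a[0]+K[0,2],K[1,1]*a[1]+K[1,2]])
def tri(f1,p1,f2,p2):
    o1,d1=ray(f1,*p1);o2,d2=ray(f2,*p2)
    s=np.linalg.lstsq(np.c_[d1,-d2],o2-o1,rcond=None)[0]
    a=o1+d1*s[0];b=o2+d2*s[1];return (a+b)/2,np.linalg.norm(a-b)
def crop(tag,x0,y0,w,h,s,out):
    im=cv2.imread(f'pics/{tag}.png')[y0:y0+h,x0:x0+w]
    cv2.imwrite(f'pics/{out}.png',cv2.resize(im,None,fx=s,fy=s,interpolation=cv2.INTER_CUBIC))
E
python3 - <<'E'
from h import *
print(sense())
for n in ('side','top'):
    f=grab(n,n+'0');print(n,f['K'],f['k1'],f['extrinsics'])
print(arm.hold_point_z)
E
```

```text
pics
{'t': 0.0, 'qpos': array([ 1.01849351e+00,  5.28462026e-01,  1.43389748e+00, -2.10087810e-05,
        1.18141036e+00, -1.78494590e-01]), 'qd': array([-0.00076239,  0.00035167,  0.00100054,  0.00025605,  0.00016831,
        0.0002795 ]), 'joint_efforts': array([-9.18477872e-05, -4.40040636e+01, -1.76592761e+01,  6.32196385e-02,
        5.82730165e-02, -1.58685934e-04]), 'ee_pos': array([0.22780961, 0.58121257, 0.22157573]), 'tcp_rot': array([ 1.85813785e-01,  9.82584374e-01, -1.02020821e-03, -3.79909964e-04]), 'contact_force': array([-0.45395185,  0.29897929,  0.11134931]), 'wrist_torque': array([-0.03636686,  0.04096529, -0.01594574]), 'grip_width': 1.0021129359369965}
side [[623.61308942   0.         319.37433347]
 [  0.         623.61308942 240.97708311]
 [  0.           0.           1.        ]] -0.04302457207619412 [[ 0.89838393 -0.25709535  0.35610153  0.0411151 ]
 [-0.43898006 -0.5518889   0.70902409 -0.83906149]
 [ 0.01424169 -0.79329731 -0.60866784  0.93554921]
 [ 0.          0.          0.          1.        ]]
top [[545.82141411   0.         312.76051736]
 [  0.         545.82141411 241.49108799]
 [  0.           0.           1.        ]] -0.06234295059800506 [[ 0.01630971 -0.98874262  0.14873473  0.34625066]
 [-0.99976002 -0.01395071  0.01689003  0.08781235]
 [-0.01462494 -0.14897451 -0.98873288  1.28640866]
 [ 0.          0.          0.          1.        ]]
0.0187
```

View pics/side0.png

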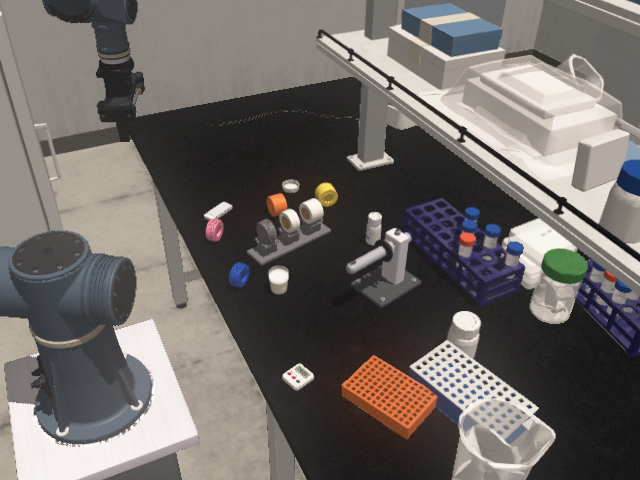

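View pics/top0.png

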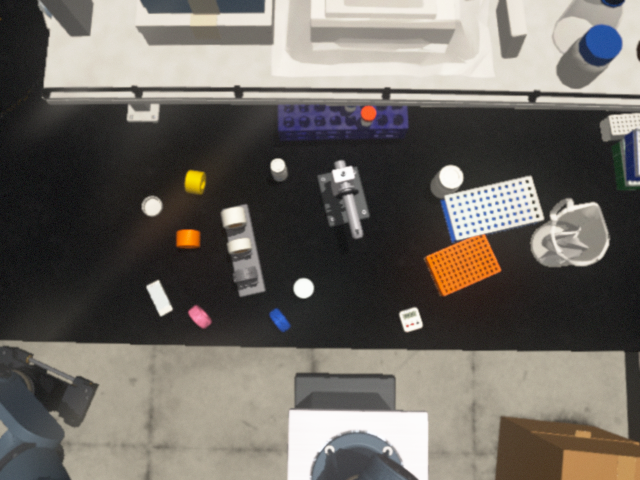

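```bash
python3 - <<'E'
from h import *
crop('side0',230,170,110,90,7,'c1')
crop('top0',210,195,70,110,5.4,'c2')
crop('side0',330,215,110,95,7,'c3')
crop('top0',305,150,75,100,6,'c4')
E
```

```text
(no output)
```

View pics/c1.png

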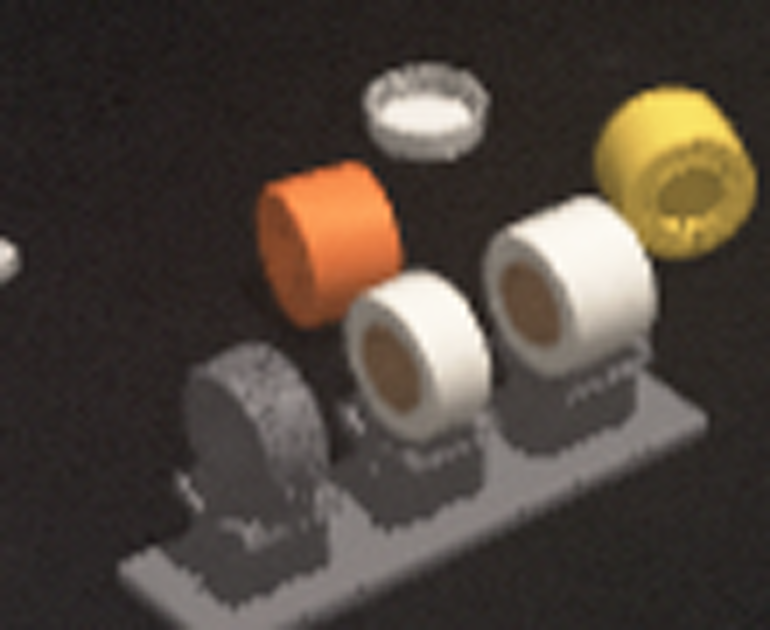

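View pics/c2.png

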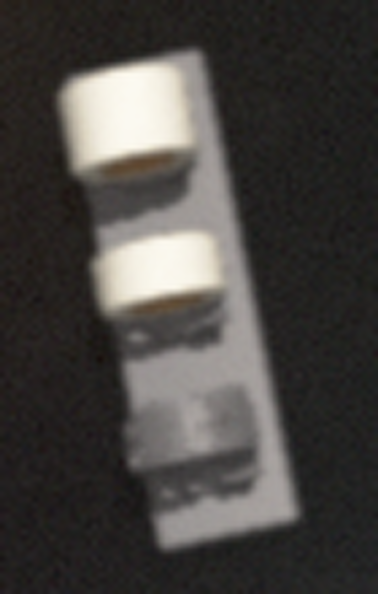

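View pics/c3.png

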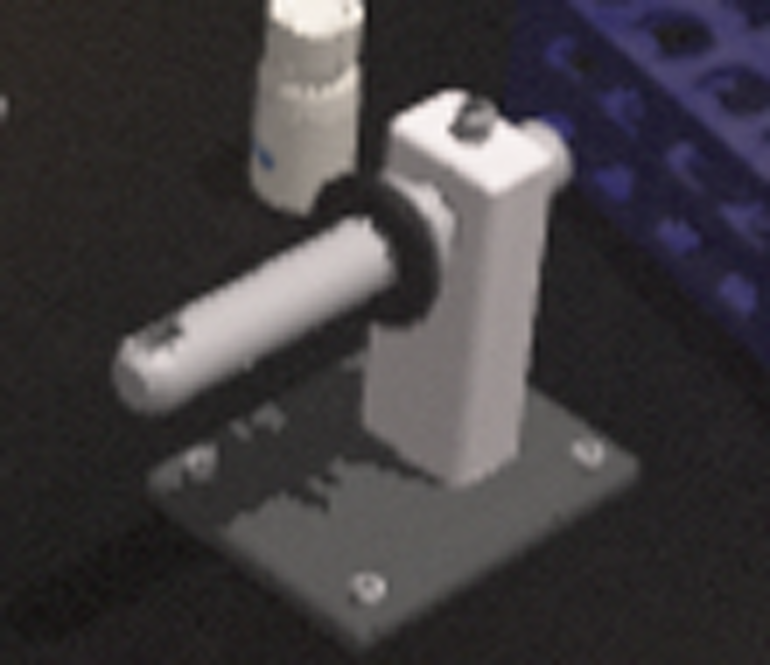

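View pics/c4.png

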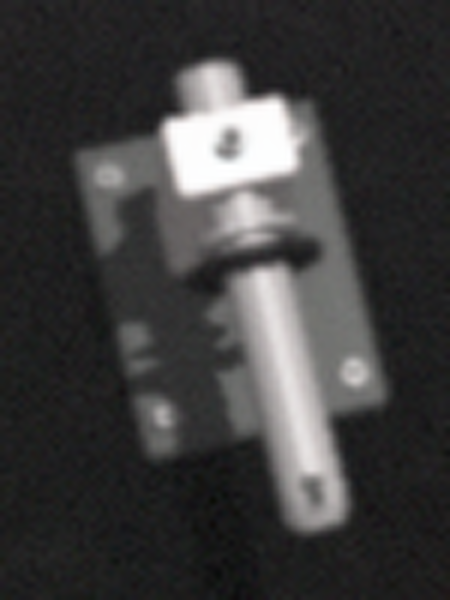

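```bash
cat > fit.py <<'E'
from h import *
from scipy.optimize import least_squares
T=load('top0');S=load('side0')
def c(p,off,s): return (np.array(p)+.5)/s-.5+np.array(off)
def fit(obs,x0):
    def P(x,l): return np.array([x[0]+np.cos(x[2])*l[0]-np.sin(x[2])*l[1],x[1]+np.sin(x[2])*l[0]+np.cos(x[2])*l[1],l[2]])
    r=lambda x:np.concatenate([proj(f,P(x,l))-p for f,l,p in obs])
    s=least_squares(r,x0,loss='soft_l1');print(np.round(s.x,4));print(np.round(r(s.x).reshape(-1,2),1).tolist());return s.x,P
t=lambda p:c(p,(305,150),6); sd=lambda p:c(p,(330,215),7)
st,P=fit([(T,(-.085,.05,.012),t((150,460))),(T,(-.085,-.05,.012),t((385,405))),(T,(.045,.05,.012),t((78,152))),(T,(.045,-.05,.012),t((308,100))),
 (S,(-.085,.05,.012),sd((148,478))),(S,(-.085,-.05,.012),sd((362,645))),(S,(.045,-.05,.012),sd((640,465))),
 (T,(-.015,-.023,.135),t((300,180))),(T,(-.015,.023,.135),t((175,197))),(T,(.015,.023,.135),t((162,117))),(T,(.015,-.023,.135),t((288,97))),
 (S,(-.015,-.023,.135),sd((487,195))),(S,(-.015,.023,.135),sd((393,128))),(S,(.015,-.023,.135),sd((555,160)))],[.5,.03,0.2])
t2=lambda p:c(p,(210,195),5.4); s2=lambda p:c(p,(230,170),7)
rk,_=fit([(T,(.1075,-.031,.01),t2((203,50))),(T,(-.1075,-.031,.01),t2((298,518))),(T,(-.1075,.031,.01),t2((160,550))),
 (S,(.1075,-.031,.01),s2((706,420))),(S,(-.1075,.031,.01),s2((120,572)))],[.5,.25,0.2])
for k in(-.068,0,.068):
    p=P(rk,(k,0,.066));print('part',p,proj(T,p),proj(S,p))
# side silhouettes for tip position along axis
for L in (.117,.127,.137,.147,.157):
    a=P(st,(-.015-L,0,.110)); print(L,np.round(a,4),proj(T,a),proj(S,a), 'plate',proj(T,P(st,(-.015-L+.098,0,.136))),proj(S,P(st,(-.015-L+.098,0,.136))))
E
python3 fit.py
```

```text
[0.6691 0.0433 0.2448]
[[-0.4, 0.2], [1.4, -0.1], [-0.9, -0.2], [1.2, -0.7], [-1.7, -0.3], [-1.0, -0.3], [0.5, 0.2], [0.7, -1.5], [1.0, 0.3], [-0.1, 0.7], [-0.5, -0.7], [0.2, 0.1], [-1.7, -0.4], [0.3, -0.3]]
[0.5175 0.274  0.2353]
[[-0.2, -0.8], [0.5, 0.3], [0.1, 0.1], [0.5, 0.0], [-1.4, -0.5]]
part [0.45134648 0.25818122 0.066     ] [245.6726443  275.09623591] [265.53802351 231.87744483]
part [0.51747285 0.27403376 0.066     ] [239.69841941 245.86821439] [288.76271427 221.29937902]
part [0.58359922 0.2898863  0.066     ] [233.84924522 217.12003025] [310.93544915 211.20496795]
0.117 [0.541  0.0113 0.11  ] [357.15828657 234.04766239] [350.49708006 268.71487485] plate [347.12205637 188.57634098] [385.29631923 240.46469625]
0.127 [0.5313 0.0088 0.11  ] [358.25225428 238.45433216] [346.890925   270.69663126] plate [348.21656661 192.96187852] [381.92679522 242.28174267]
0.137 [0.5216 0.0064 0.11  ] [359.34852723 242.87190324] [343.25529117 272.69441753] plate [349.3136922  197.35953963] [378.53009422 244.1133291 ]
0.147 [0.5119 0.004  0.11  ] [360.44708377 247.30030064] [339.58985768 274.70840582] plate [350.41341408 201.76925995] [375.10592031 245.95961236]
0.157 [0.5022 0.0016 0.11  ] [361.54790184 251.73944781] [335.89429978 276.73877032] plate [351.51571277 206.19097365] [371.65397385 247.82075123]
```

```bash
cat > ov.py <<'E'
from fit import *
def overlay(tag,f,x0,y0,w,h,s,out,st,L,rk=None,extra=[]):
    crop(tag,x0,y0,w,h,s,out);im=cv2.imread(f'pics/{out}.png')
    def d(p,col):
        q=proj(f,p);q=(q+.5-np.array([x0,y0]))*s-.5
        if np.all(np.abs(q)<2000): cv2.circle(im,tuple(int(v) for v in q),1,col,-1)
    A=np.linspace(0,2*np.pi,60)
    for a,r,col in((0,.008,(0,255,255)),(.006,.012,(0,255,0)),(.018,.012,(255,0,255)),(.098,.012,(0,255,0)),(.098,.026,(0,0,255))):
        for t in A: d(P(st,(-.015-L+a,r*np.cos(t),.110+r*np.sin(t))),col)
    for sg in(-1,1):
        for u in np.linspace(0,.098,40): d(P(st,(-.015-L+u,sg*.012,.11)),(255,255,0))
    for k,w in((-.068,.024),(0,.024),(.068,.036)):
        for e in(-w/2,w/2):
            for t in A: d(P(rk,(k+e,.027*np.cos(t),.066+.027*np.sin(t))),(0,0,255) if e<0 else (0,255,0))
    cv2.imwrite(f'pics/{out}.png',im)
if __name__=='__main__':
    import sys
    L=.122
    overlay('top0',T,305,150,75,100,6,'o1',st,L,rk); overlay('side0',S,330,215,110,95,7,'o2',st,L,rk)
    overlay('top0',T,210,195,70,110,5.4,'o3',st,L,rk); overlay('side0',S,230,170,110,90,7,'o4',st,L,rk)
    a=cv2.imread('pics/o1.png');b=cv2.imread('pics/o3.png');h=max(a.shape[0],b.shape[0])
    pad=lambda x:np.vstack([x,np.zeros((h-x.shape[0],x.shape[1],3),np.uint8)])
    cv2.imwrite('pics/o13.png',np.hstack([pad(a)[:600],pad(b)[:600,:350]]))
    print(onz(T,300,95,.4),onz(T,300,95,.5))
E
python3 ov.py|tail -1
```

```text
[0.73413529 0.12906698 0.4       ] [0.69037617 0.12441285 0.5       ]
```

View pics/o13.png

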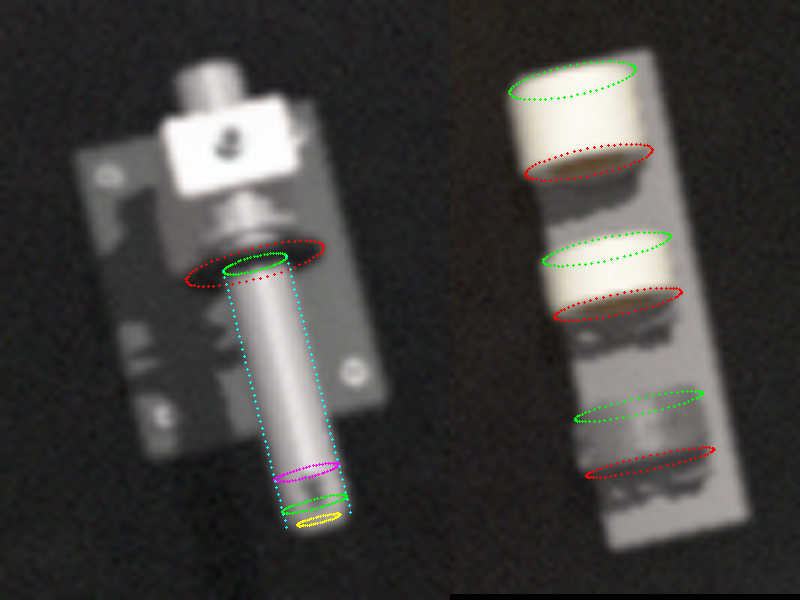

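View pics/o2.png

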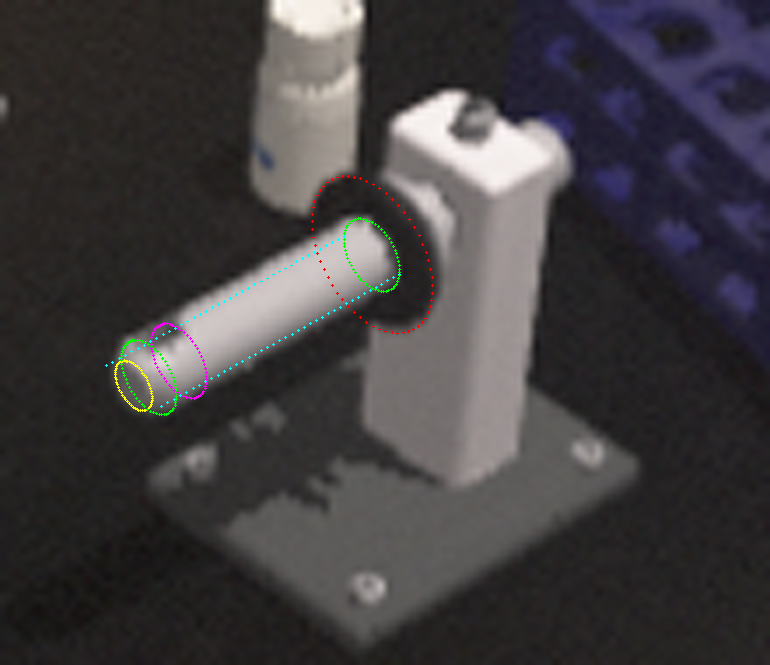

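View pics/o4.png

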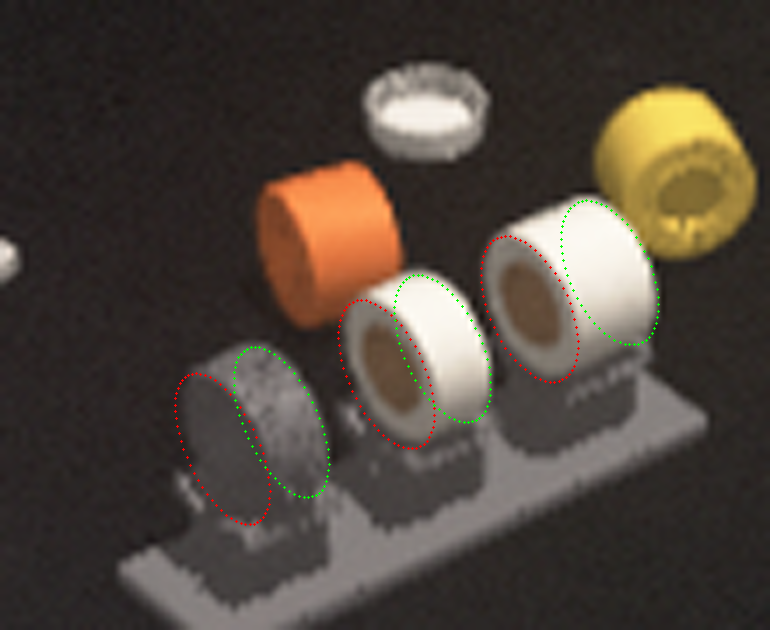

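>>> arm_command([
  {"translation":[178,-146,-20],"rot":[0,0,0.308],"gripper":0},
  {"translation":[178,-146,-20],"rot":[0,0,0.308],"gripper":0},
  {"translation":[178,-146,-20],"rot":[0,0,0.308],"gripper":0},
  {"translation":[178,-146,-20],"rot":[0,0,0.308],"gripper":0},
  {"translation":[178,-146,-20],"rot":[0,0,0.308],"gripper":0},
], newtons=30)

```text
t: 0.6
ee_pos: [0.408, 0.4336, 0.2019]
tcp_rot: [0.034, 0.999, -0.001, -0.0]
contact_force: [-0.4, 0.6, -0.7]
grip_width: 0.999
```

>>> arm_command([
  {"translation":[179,-146,-40],"rot":[0,0,0.309],"gripper":0},
  {"translation":[179,-146,-40],"rot":[0,0,0.309],"gripper":0},
  {"translation":[179,-146,-40],"rot":[0,0,0.309],"gripper":0},
  {"translation":[179,-146,-40],"rot":[0,0,0.309],"gripper":0},
  {"translation":[179,-146,-40],"rot":[0,0,0.309],"gripper":0},
])

```text
t: 1.1
ee_pos: [0.5871, 0.2874, 0.1615]
tcp_rot: [-0.121, 0.993, -0.0, -0.0]
contact_force: [0.0, 0.7, -0.1]
grip_width: 0.997
```

```bash
cat > s.py <<'E'
from h import *
s=sense();q=s['tcp_rot'];a=np.degrees(np.arctan2(q[1],q[0]))
print('t %.2f'%s['t'],np.round(s['ee_pos'],4),'jaw-90 deg %.2f'%((2*a-180)),'q',np.round(q,4),'F',np.round(s['contact_force'],2),'M',np.round(s['wrist_torque'],2),'w %.3f'%s['grip_width'])
E
python3 s.py; python3 -c "
from h import *
grab('side','side1');grab('top','top1')
crop('side1',200,120,200,150,4,'d1')"
```

```text
t 1.10 [0.5871 0.2874 0.1615] jaw-90 deg 13.84 q [-1.205e-01  9.927e-01 -3.000e-04 -3.000e-04] F [ 0.02  0.74 -0.06] M [0.02 0.01 0.03] w 0.997
```

View pics/d1.png

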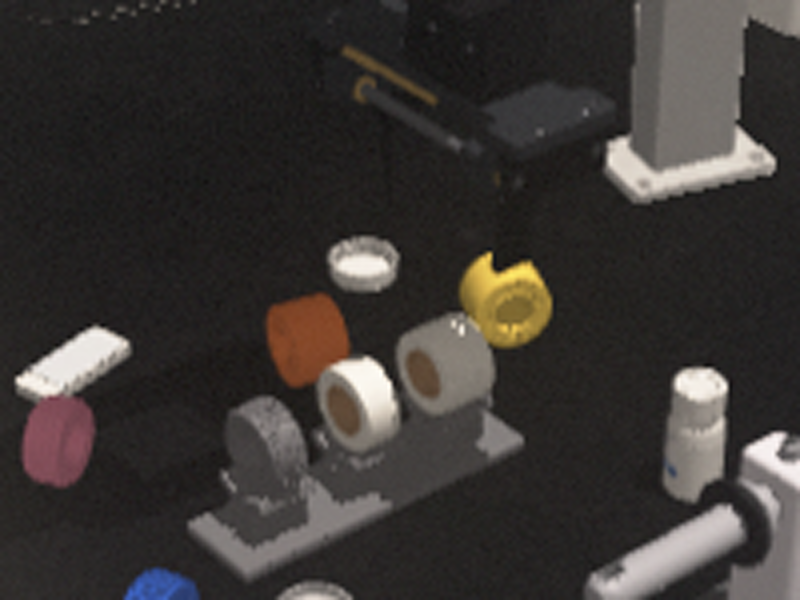

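View pics/top1.png

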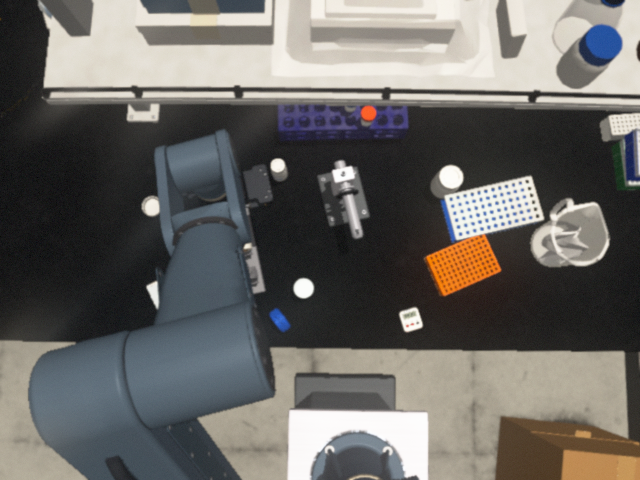

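>>> arm_command([
  {"translation":[0,1,-40],"rot":[0,0,0.003],"gripper":0},
  {"translation":[0,1,-60],"rot":[0,0,0.003],"gripper":0},
  {"translation":[0,1,-60],"rot":[0,0,0.003],"gripper":0},
])

```text
t: 1.5
ee_pos: [0.5816, 0.2902, 0.0988]
tcp_rot: [-0.123, 0.992, -0.001, -0.004]
contact_force: [0.0, -0.5, 0.3]
grip_width: 0.998
```

```bash
python3 s.py; python3 -c "
from h import *
grab('side','side2')
crop('side2',250,130,120,110,5.4,'d2')"
```

```text
t 1.50 [0.5816 0.2902 0.0988] jaw-90 deg 14.11 q [-1.228e-01  9.924e-01 -6.000e-04 -4.400e-03] F [ 0.03 -0.53  0.31] M [ 0.02  0.04 -0.01] w 0.998
```

View pics/d2.png

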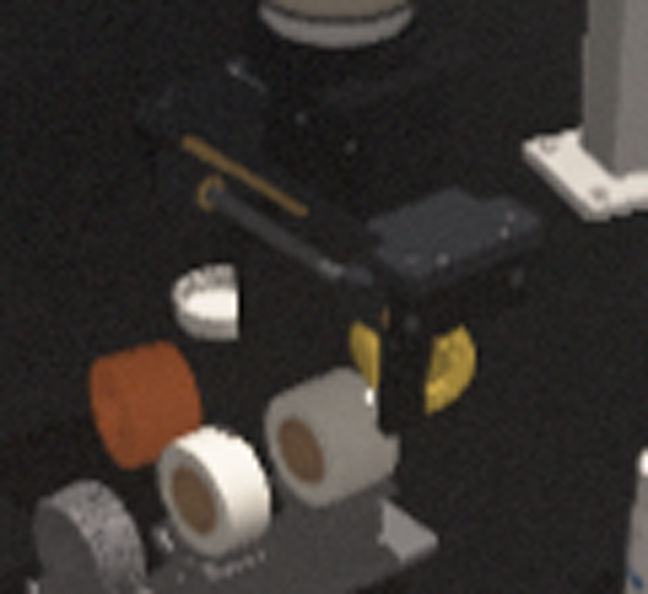

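>>> arm_command([
  {"translation":[2,0,-30],"rot":[0,0,0],"gripper":0},
  {"translation":[2,0,-52],"rot":[0,0,0],"gripper":0},
  {"translation":[2,0,-52],"rot":[0,0,0],"gripper":0},
  {"translation":[2,0,-52],"rot":[0,0,0],"gripper":0},
])

```text
t: 1.95
ee_pos: [0.5877, 0.2915, 0.0519]
tcp_rot: [-0.123, 0.992, 0.0, 0.001]
contact_force: [0.0, 0.1, 1.5]
grip_width: 1.004
```

```bash
python3 s.py; python3 -c "
from h import *
grab('side','side3')
crop('side3',250,150,120,110,5.4,'d3')"; python3 s.py
```

```text
t 1.95 [0.5877 0.2915 0.0519] jaw-90 deg 14.14 q [-1.231e-01  9.924e-01  2.000e-04  8.000e-04] F [0.04 0.09 1.53] M [ 0.07 -0.01  0.01] w 1.004
t 2.00 [0.5883 0.2916 0.0525] jaw-90 deg 14.13 q [-1.230e-01  9.924e-01  3.000e-04  1.600e-03] F [ 0.41  0.23 -0.46] M [ 0.04 -0.   -0.  ] w 1.003
```

View pics/d3.png

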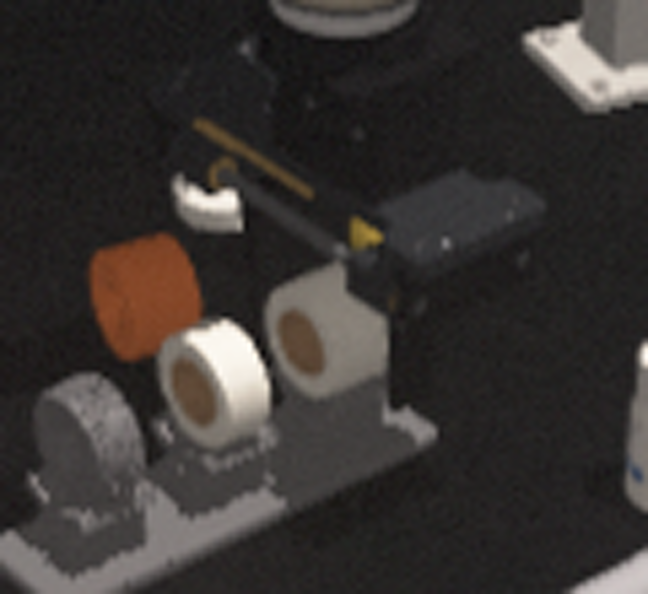

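>>> arm_command([
  {"translation":[0,0,0],"rot":[0,0,0],"gripper":0},
  {"translation":[0,0,0],"rot":[0,0,0],"gripper":0},
])

```text
t: 2.2
ee_pos: [0.5881, 0.2912, 0.0522]
tcp_rot: [-0.123, 0.992, 0.0, 0.001]
contact_force: [-0.6, 0.0, 0.6]
grip_width: 1.0
```

```bash
python3 s.py
```

```text
t 2.20 [0.5881 0.2912 0.0522] jaw-90 deg 14.12 q [-1.229e-01  9.924e-01  2.000e-04  1.400e-03] F [-0.59  0.02  0.6 ] M [0.05 0.07 0.04] w 1.000
```

>>> arm_command([
  {"translation":[0,0,0],"rot":[0,0,0],"gripper":0},
])

```text
t: 2.3
ee_pos: [0.5877, 0.291, 0.0516]
tcp_rot: [-0.123, 0.992, 0.0, 0.001]
contact_force: [-1.0, -0.0, 0.2]
grip_width: 0.997
```

```bash
python3 s.py
```

```text
t 2.30 [0.5877 0.291  0.0516] jaw-90 deg 14.11 q [-1.228e-01  9.924e-01  1.000e-04  8.000e-04] F [-1.03 -0.01  0.22] M [ 0.01  0.07 -0.04] w 0.997
```

>>> arm_command([
  {"translation":[-2,-1,-4],"rot":[0,0,0],"gripper":0},
  {"translation":[-2,-1,-4],"rot":[0,0,0],"gripper":120},
  {"translation":[-2,-1,-4],"rot":[0,0,0],"gripper":120},
  {"translation":[-2,-1,-4],"rot":[0,0,0],"gripper":200},
  {"translation":[-2,-1,-4],"rot":[0,0,0],"gripper":200},
], newtons=20)

```text
t: 2.8
ee_pos: [0.5852, 0.2899, 0.0465]
tcp_rot: [-0.123, 0.992, 0.0, 0.0]
contact_force: [-0.2, 0.5, 0.4]
grip_width: 0.721
```

>>> arm_command([
  {"translation":[0,0,0],"rot":[0,0,0],"gripper":200},
  {"translation":[0,0,0],"rot":[0,0,0],"gripper":200},
  {"translation":[0,0,0],"rot":[0,0,0],"gripper":200},
  {"translation":[0,0,0],"rot":[0,0,0],"gripper":200},
])

```text
t: 3.2
ee_pos: [0.5853, 0.2905, 0.0468]
tcp_rot: [-0.123, 0.992, 0.0, 0.0]
contact_force: [0.0, 4.4, 1.6]
grip_width: 0.617
```

```bash
python3 s.py
```

```text
t 3.20 [0.5853 0.2905 0.0468] jaw-90 deg 14.10 q [-1.227e-01  9.924e-01  5.000e-04  3.000e-04] F [0.05 4.35 1.63] M [0.65 0.2  0.01] w 0.617
```

>>> arm_command([
  {"translation":[0,0,20],"rot":[0,0,0],"gripper":200},
  {"translation":[0,0,50],"rot":[0,0,0],"gripper":200},
  {"translation":[0,0,90],"rot":[0,0,0],"gripper":200},
  {"translation":[-25,-30,105],"rot":[0,0,0],"gripper":200},
  {"translation":[-45,-70,105],"rot":[0,0,0],"gripper":200},
], newtons=25)

```text
t: 3.7
ee_pos: [0.5418, 0.2202, 0.1544]
tcp_rot: [-0.125, 0.992, -0.0, 0.004]
contact_force: [1.0, -1.8, -1.4]
grip_width: 0.618
```

>>> arm_command([
  {"translation":[-20,-45,0],"rot":[0,0,0],"gripper":200},
  {"translation":[-40,-90,0],"rot":[0,0,0],"gripper":200},
  {"translation":[-60,-130,0],"rot":[0,0,0],"gripper":200},
  {"translation":[-60,-170,0],"rot":[0,0,0],"gripper":200},
  {"translation":[-60,-200,0],"rot":[0,0,0],"gripper":200},
])

```text
t: 4.2
ee_pos: [0.4791, 0.0173, 0.1516]
tcp_rot: [-0.123, 0.992, -0.001, -0.0]
contact_force: [1.4, 0.0, -0.1]
grip_width: 0.619
```

>>> arm_command([
  {"translation":[5,-21,-20],"rot":[0,0,0],"gripper":200},
  {"translation":[5,-21,-40],"rot":[0,0,0],"gripper":200},
  {"translation":[5,-21,-60],"rot":[0,0,0],"gripper":200},
  {"translation":[5,-21,-60],"rot":[0,0,0],"gripper":200},
  {"translation":[5,-21,-60],"rot":[0,0,0],"gripper":200},
])

```text
t: 4.7
ee_pos: [0.4849, -0.0014, 0.0914]
tcp_rot: [-0.123, 0.992, -0.0, -0.001]
contact_force: [0.6, 0.8, -0.6]
grip_width: 0.614
```

```bash
python3 s.py;python3 -c "
from h import *
grab('side','side4');grab('top','top4')
crop('side4',290,200,150,110,5.3,'d4');crop('top4',300,170,100,110,5.4,'d5')"; python3 s.py
```

```text
t 4.70 [ 0.4849 -0.0014  0.0914] jaw-90 deg 14.12 q [-1.229e-01  9.924e-01 -0.000e+00 -6.000e-04] F [ 0.62  0.77 -0.58] M [ 0.09 -0.   -0.  ] w 0.614
t 4.80 [ 0.4858 -0.0013  0.0923] jaw-90 deg 14.14 q [-1.231e-01  9.924e-01 -4.000e-04  6.000e-04] F [-0.49  0.81 -1.25] M [0.1  0.02 0.01] w 0.620
```

View pics/d4.png

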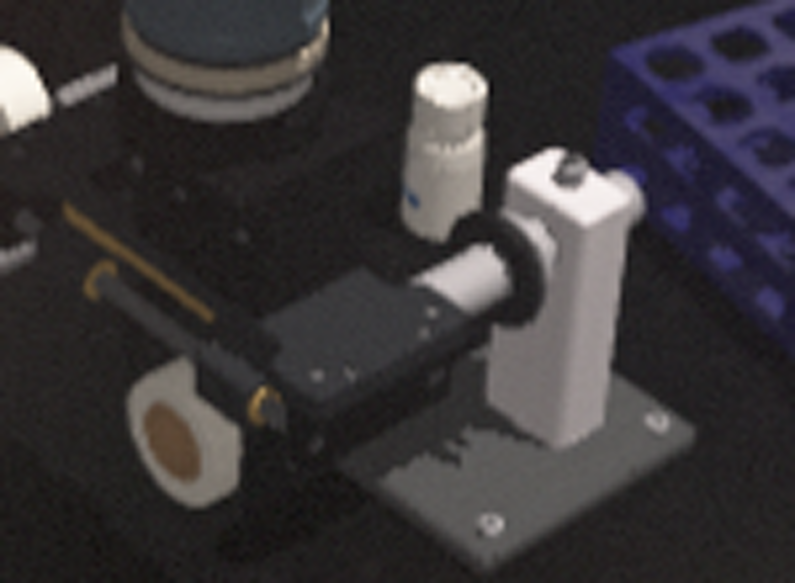

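View pics/d5.png

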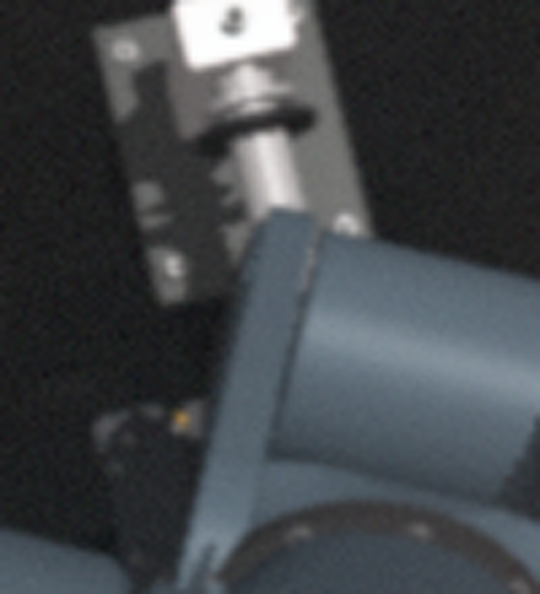

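```bash
python3 - <<'E'
from h import *
S=load('side4');u=np.array([.9702,.2424,0])
c=np.array([.4853,-.0014,.0918+.0187])
for a in(-.016,-.018,-.02): print(a,proj(S,c+a*u))
# bore/outer ellipse
n=np.array([-.2424,.9702,0])
im=cv2.imread('pics/d4.png')
for r,col in((.027,(0,255,0)),(.0135,(0,0,255))):
  for t in np.linspace(0,6.28,80):
    q=proj(S,c-.018*u+r*np.cos(t)*n+r*np.sin(t)*np.array([0,0,1]));q=(q+.5-[290,200])*5.3-.5
    cv2.circle(im,tuple(int(v) for v in q),1,col,-1)
cv2.imwrite('pics/o5.png',im[300:,:400].repeat(2,0).repeat(2,1))
E
```

```text
-0.016 [323.04648699 283.08353425]
-0.018 [322.28308799 283.50221819]
-0.02 [321.51842378 283.92158862]
```

View pics/o5.png

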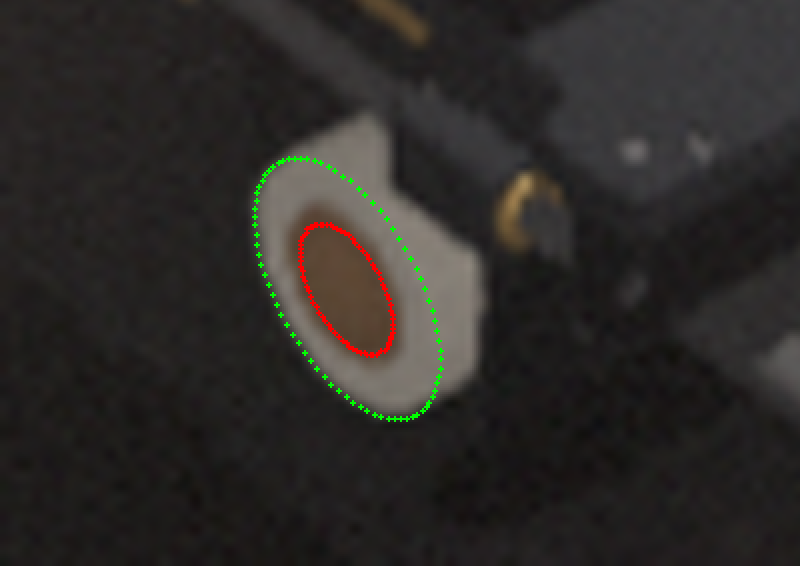

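>>> arm_command([
  {"translation":[12,1.3,-0.7],"rot":[0,0,0],"gripper":200},
  {"translation":[24.3,4.4,-0.7],"rot":[0,0,0],"gripper":200},
  {"translation":[24.3,4.4,-0.7],"rot":[0,0,0],"gripper":200},
])

```text
t: 5.1
ee_pos: [0.5131, 0.0031, 0.092]
tcp_rot: [-0.123, 0.992, -0.001, 0.003]
contact_force: [-0.5, -0.3, 0.0]
grip_width: 0.613
```

```bash
python3 s.py;python3 -c "
from h import *
grab('side','side5')
crop('side5',310,215,130,90,6,'d6')"; python3 s.py
```

```text
t 5.10 [0.5131 0.0031 0.092 ] jaw-90 deg 14.17 q [-0.1233  0.9924 -0.001   0.0028] F [-0.47 -0.25  0.01] M [ 0.04 -0.01  0.04] w 0.613
t 5.15 [0.5113 0.0033 0.0916] jaw-90 deg 14.17 q [-1.233e-01  9.924e-01 -6.000e-04  1.400e-03] F [-0.71 -0.4  -0.25] M [ 0.08  0.05 -0.01] w 0.622
```

View pics/d6.png

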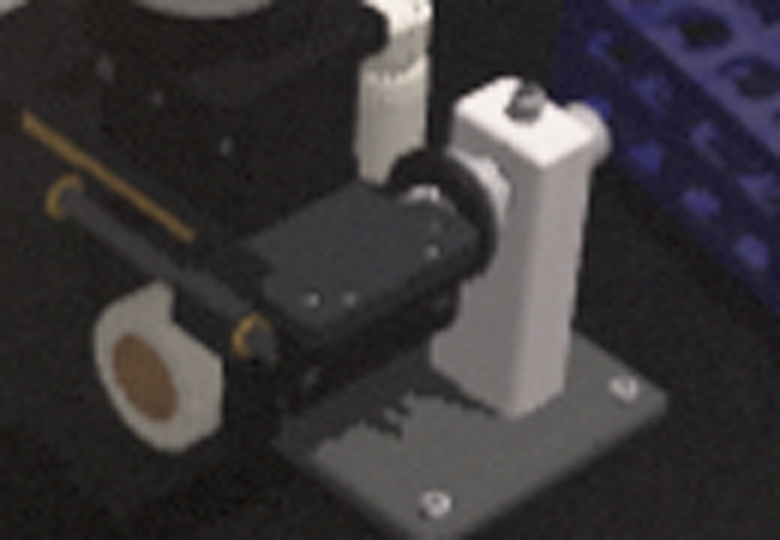

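>>> arm_command([
  {"translation":[2.9,0.7,0],"rot":[0,0,0],"gripper":200},
  {"translation":[5.8,1.5,0],"rot":[0,0,0],"gripper":200},
  {"translation":[8.7,2.2,0],"rot":[0,0,0],"gripper":200},
  {"translation":[10.7,2.7,0],"rot":[0,0,0],"gripper":200},
  {"translation":[10.7,2.7,0],"rot":[0,0,0],"gripper":200},
])

```text
t: 5.65
ee_pos: [0.5205, 0.0059, 0.0908]
tcp_rot: [-0.123, 0.992, -0.0, 0.0]
contact_force: [-1.0, 0.8, -1.2]
grip_width: 0.618
```

```bash
python3 s.py
```

```text
t 5.65 [0.5205 0.0059 0.0908] jaw-90 deg 14.11 q [-1.228e-01  9.924e-01 -0.000e+00  2.000e-04] F [-0.97  0.81 -1.23] M [0.07 0.04 0.03] w 0.618
```

>>> arm_command([
  {"translation":[1.9,0.5,0],"rot":[0,0,0],"gripper":200},
  {"translation":[3.9,1.0,0],"rot":[0,0,0],"gripper":200},
  {"translation":[3.9,1.0,0],"rot":[0,0,0],"gripper":200},
])

```text
t: 5.95
ee_pos: [0.5245, 0.0069, 0.0909]
tcp_rot: [-0.123, 0.992, -0.0, 0.0]
contact_force: [-0.2, 0.3, -0.2]
grip_width: 0.616
```

```bash
python3 s.py
```

```text
t 5.95 [0.5245 0.0069 0.0909] jaw-90 deg 14.10 q [-1.228e-01  9.924e-01 -1.000e-04  2.000e-04] F [-0.18  0.28 -0.15] M [ 0.06  0.05 -0.02] w 0.616
```

>>> arm_command([
  {"translation":[1.9,0.5,0],"rot":[0,0,0],"gripper":200},
  {"translation":[3.9,1.0,0],"rot":[0,0,0],"gripper":200},
  {"translation":[5.8,1.5,0],"rot":[0,0,0],"gripper":200},
  {"translation":[5.8,1.5,0],"rot":[0,0,0],"gripper":200},
])

```text
t: 6.35
ee_pos: [0.5302, 0.0085, 0.0909]
tcp_rot: [-0.123, 0.992, -0.0, 0.0]
contact_force: [0.3, 0.4, -0.2]
grip_width: 0.615
```

```bash
python3 s.py
```

```text
t 6.35 [0.5302 0.0085 0.0909] jaw-90 deg 14.11 q [-1.228e-01  9.924e-01 -0.000e+00  1.000e-04] F [ 0.29  0.42 -0.17] M [ 0.12 -0.01  0.03] w 0.615
```

>>> arm_command([
  {"translation":[1.9,0.5,0],"rot":[0,0,0],"gripper":200},
  {"translation":[3.9,1.0,0],"rot":[0,0,0],"gripper":200},
  {"translation":[5.8,1.5,0],"rot":[0,0,0],"gripper":200},
  {"translation":[5.8,1.5,0],"rot":[0,0,0],"gripper":200},
])

```text
t: 6.75
ee_pos: [0.5324, 0.0097, 0.0901]
tcp_rot: [-0.123, 0.992, 0.0, -0.004]
contact_force: [-6.2, -2.9, 1.3]
grip_width: 0.617
```

```bash
python3 s.py
```

```text
t 6.75 [0.5324 0.0097 0.0901] jaw-90 deg 14.17 q [-1.233e-01  9.924e-01  3.000e-04 -3.800e-03] F [-6.21 -2.93  1.28] M [-0.41  0.92 -0.03] w 0.617
```

>>> arm_command([
  {"translation":[1,0.2,0],"rot":[0,0,0],"gripper":200},
  {"translation":[1.9,0.5,0],"rot":[0,0,0],"gripper":200},
])

```text
t: 6.95
ee_pos: [0.5369, 0.0104, 0.0906]
tcp_rot: [-0.123, 0.992, 0.0, -0.001]
contact_force: [-0.6, 0.4, 1.1]
grip_width: 0.614
```

```bash
python3 s.py;python3 -c "
from h import *
grab('side','side6')
crop('side6',310,215,130,90,6,'d7')"; python3 s.py
```

```text
t 6.95 [0.5369 0.0104 0.0906] jaw-90 deg 14.08 q [-1.226e-01  9.925e-01  2.000e-04 -6.000e-04] F [-0.59  0.43  1.08] M [0.06 0.14 0.05] w 0.614
t 7.00 [0.538  0.0105 0.0909] jaw-90 deg 14.09 q [-1.226e-01  9.925e-01  0.000e+00  4.000e-04] F [0.01 0.33 0.51] M [ 0.04  0.17 -0.06] w 0.620
```

View pics/d7.png

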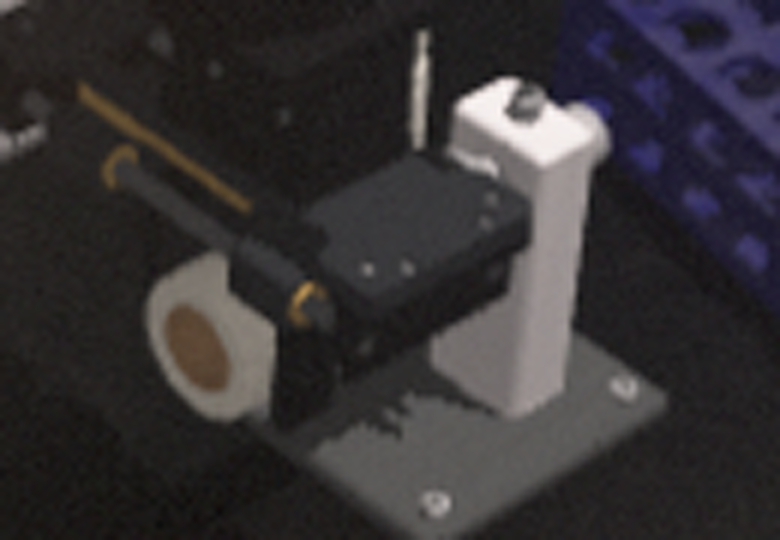

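```bash
python3 - <<'E'
from h import *
S=load('side6')
for px in((530,240),(530,205),(345,375),(415,150),(290,260)):
    q=((px[0]+.5)/6-.5+310,(px[1]+.5)/6-.5+215)
    for z in(.12,.161,.2):
        p=onz(S,*q,z);d=p-np.array([.538,.0105,0]);u=np.array([.9702,.2424]);n=np.array([-.2424,.9702]);print(px,z,'along',round(d[:2]@u,3),'lat',round(d[:2]@n,3))
E
```

```text
(530, 240) 0.12 along 0.103 lat -0.037
(530, 240) 0.161 along 0.063 lat -0.071
(530, 240) 0.2 along 0.025 lat -0.103
(530, 205) 0.12 along 0.117 lat -0.023
(530, 205) 0.161 along 0.077 lat -0.058
(530, 205) 0.2 along 0.038 lat -0.09
(345, 375) 0.12 along 0.003 lat -0.049
(345, 375) 0.161 along -0.032 lat -0.082
(345, 375) 0.2 along -0.065 lat -0.113
(415, 150) 0.12 along 0.108 lat 0.025
(415, 150) 0.161 along 0.068 lat -0.011
(415, 150) 0.2 along 0.03 lat -0.046
(290, 260) 0.12 along 0.03 lat 0.008
(290, 260) 0.161 along -0.006 lat -0.028
(290, 260) 0.2 along -0.04 lat -0.062
```

>>> arm_command([
  {"translation":[3.9,1.0,0],"rot":[0,0,0],"gripper":200},
  {"translation":[7.8,1.9,0],"rot":[0,0,0],"gripper":200},
  {"translation":[11.6,2.9,0],"rot":[0,0,0],"gripper":200},
  {"translation":[15.5,3.9,0],"rot":[0,0,0],"gripper":200},
  {"translation":[19.4,4.8,0],"rot":[0,0,0],"gripper":200},
])

```text
t: 7.5
ee_pos: [0.5575, 0.0154, 0.0909]
tcp_rot: [-0.123, 0.992, -0.0, 0.0]
contact_force: [-1.5, 0.8, 0.1]
grip_width: 0.615
```

```bash
python3 s.py
```

```text
t 7.50 [0.5575 0.0154 0.0909] jaw-90 deg 14.11 q [-1.228e-01  9.924e-01 -0.000e+00  1.000e-04] F [-1.52  0.8   0.14] M [0.1  0.19 0.02] w 0.615
```

Smooth. Another 20 mm.

>>> arm_command([
  {"translation":[3.9,1.0,0],"rot":[0,0,0],"gripper":200},
  {"translation":[7.8,1.9,0],"rot":[0,0,0],"gripper":200},
  {"translation":[11.6,2.9,0],"rot":[0,0,0],"gripper":200},
  {"translation":[15.5,3.9,0],"rot":[0,0,0],"gripper":200},
  {"translation":[19.4,4.8,0],"rot":[0,0,0],"gripper":200},
])

```text
t: 8.0
ee_pos: [0.577, 0.0201, 0.0908]
tcp_rot: [-0.123, 0.992, -0.0, 0.0]
contact_force: [-0.5, -0.6, -0.9]
grip_width: 0.619
```

```bash
python3 s.py
```

```text
t 8.00 [0.577  0.0201 0.0908] jaw-90 deg 14.10 q [-1.228e-01  9.924e-01 -1.000e-04  3.000e-04] F [-0.5  -0.59 -0.89] M [ 0.09 -0.01 -0.02] w 0.619
```

>>> arm_command([
  {"translation":[3.9,1.0,0],"rot":[0,0,0],"gripper":200},
  {"translation":[7.8,1.9,0],"rot":[0,0,0],"gripper":200},
  {"translation":[11.6,2.9,0],"rot":[0,0,0],"gripper":200},
  {"translation":[14.5,3.6,0],"rot":[0,0,0],"gripper":200},
  {"translation":[14.5,3.6,0],"rot":[0,0,0],"gripper":200},
])

```text
t: 8.5
ee_pos: [0.5915, 0.0237, 0.0909]
tcp_rot: [-0.123, 0.992, -0.0, 0.0]
contact_force: [0.2, -0.4, -0.9]
grip_width: 0.622
```

```bash
python3 s.py
```

```text
t 8.50 [0.5915 0.0237 0.0909] jaw-90 deg 14.11 q [-1.229e-01  9.924e-01 -1.000e-04  3.000e-04] F [ 0.21 -0.41 -0.94] M [-0.01  0.01  0.  ] w 0.622
```

>>> arm_command([
  {"translation":[3.9,1.0,0],"rot":[0,0,0],"gripper":200},
  {"translation":[7.8,1.9,0],"rot":[0,0,0],"gripper":200},
  {"translation":[10.7,2.7,0],"rot":[0,0,0],"gripper":200},
  {"translation":[13.6,3.4,0],"rot":[0,0,0],"gripper":200},
  {"translation":[13.6,3.4,0],"rot":[0,0,0],"gripper":200},
])

```text
t: 9.0
ee_pos: [0.6051, 0.0271, 0.0909]
tcp_rot: [-0.123, 0.992, -0.0, 0.0]
contact_force: [0.9, 0.7, -0.1]
grip_width: 0.623
```

```bash
python3 s.py
```

```text
t 9.00 [0.6051 0.0271 0.0909] jaw-90 deg 14.12 q [-1.229e-01  9.924e-01 -1.000e-04  3.000e-04] F [ 0.86  0.69 -0.15] M [ 0.07  0.02 -0.01] w 0.623
```

>>> arm_command([
  {"translation":[1.9,0.5,0],"rot":[0,0,0],"gripper":200},
  {"translation":[3.9,1,0],"rot":[0,0,0],"gripper":200},
  {"translation":[3.9,1,0],"rot":[0,0,0],"gripper":200},
])

```text
t: 9.3
ee_pos: [0.6087, 0.0281, 0.0909]
tcp_rot: [-0.123, 0.992, -0.0, 0.0]
contact_force: [0.2, -0.5, -1.1]
grip_width: 0.616
```

```bash
python3 s.py
```

```text
t 9.30 [0.6087 0.0281 0.0909] jaw-90 deg 14.11 q [-1.228e-01  9.924e-01 -1.000e-04  2.000e-04] F [ 0.24 -0.52 -1.09] M [ 0.05 -0.04  0.01] w 0.616
```

>>> arm_command([
  {"translation":[1.5,0.4,0],"rot":[0,0,0],"gripper":200},
  {"translation":[2.9,0.7,0],"rot":[0,0,0],"gripper":200},
  {"translation":[2.9,0.7,0],"rot":[0,0,0],"gripper":200},
])

```text
t: 9.6
ee_pos: [0.6116, 0.0287, 0.0909]
tcp_rot: [-0.123, 0.992, -0.0, 0.0]
contact_force: [-0.6, -0.0, -0.2]
grip_width: 0.618
```

```bash
python3 s.py
```

```text
t 9.60 [0.6116 0.0287 0.0909] jaw-90 deg 14.11 q [-1.228e-01  9.924e-01 -1.000e-04  2.000e-04] F [-0.63 -0.04 -0.22] M [0.05 0.03 0.01] w 0.618
```

>>> arm_command([
  {"translation":[1.5,0.4,0],"rot":[0,0,0],"gripper":200},
  {"translation":[1.9,0.5,0],"rot":[0,0,0],"gripper":200},
  {"translation":[1.9,0.5,0],"rot":[0,0,0],"gripper":200},
])

```text
t: 9.9
ee_pos: [0.6127, 0.0291, 0.0908]
tcp_rot: [-0.123, 0.992, 0.0, -0.001]
contact_force: [-1.2, -0.4, -0.0]
grip_width: 0.618
```

```bash
python3 s.py
```

```text
t 9.90 [0.6127 0.0291 0.0908] jaw-90 deg 14.12 q [-1.229e-01  9.924e-01  0.000e+00 -6.000e-04] F [-1.18 -0.41 -0.01] M [-0.03  0.24  0.04] w 0.618
```

>>> arm_command([
  {"translation":[0,0,0],"rot":[0,0,0],"gripper":90},
  {"translation":[0,0,0],"rot":[0,0,0],"gripper":60},
  {"translation":[0,0,0],"rot":[0,0,0],"gripper":20},
  {"translation":[0,0,0],"rot":[0,0,0],"gripper":20},
  {"translation":[0,0,0],"rot":[0,0,0],"gripper":20},
])

```text
t: 10.4
ee_pos: [0.6133, 0.0292, 0.0909]
tcp_rot: [-0.123, 0.992, -0.0, 0.0]
contact_force: [0.1, -0.1, 0.6]
grip_width: 0.888
```

>>> arm_command([
  {"translation":[0,0,20],"rot":[0,0,0],"gripper":20},
  {"translation":[0,0,50],"rot":[0,0,0],"gripper":20},
  {"translation":[0,0,75],"rot":[0,0,0],"gripper":20},
])

```text
t: 10.7
ee_pos: [0.6133, 0.0292, 0.1668]
tcp_rot: [-0.123, 0.992, 0.0, 0.0]
contact_force: [0.1, 0.6, 0.2]
grip_width: 0.916
```

>>> arm_command([
  {"translation":[-18,45,0],"rot":[0,0,0],"gripper":10},
  {"translation":[-36,90,0],"rot":[0,0,0],"gripper":10},
  {"translation":[-54,135,0],"rot":[0,0,0],"gripper":10},
  {"translation":[-72,180,0],"rot":[0,0,0],"gripper":10},
  {"translation":[-86,220,-10],"rot":[0,0,0],"gripper":10},
])

```text
t: 11.2
ee_pos: [0.5269, 0.2514, 0.1571]
tcp_rot: [-0.123, 0.992, 0.0, 0.001]
contact_force: [-0.0, 0.3, 0.2]
grip_width: 0.961
```

```bash
python3 s.py;python3 -c "
from h import *
grab('side','side7');grab('top','top7')
crop('side7',310,215,130,90,6,'d8')"; python3 s.py
```

```text
t 11.20 [0.5269 0.2514 0.1571] jaw-90 deg 14.13 q [-1.230e-01  9.924e-01  3.000e-04  1.500e-03] F [-0.03  0.28  0.21] M [ 0.08 -0.01 -0.04] w 0.961
t 11.30 [0.5236 0.2537 0.155 ] jaw-90 deg 14.45 q [-1.258e-01  9.921e-01  7.000e-04 -1.500e-03] F [-0.13 -0.95 -0.26] M [0.02 0.09 0.03] w 0.959
```

View pics/d8.png

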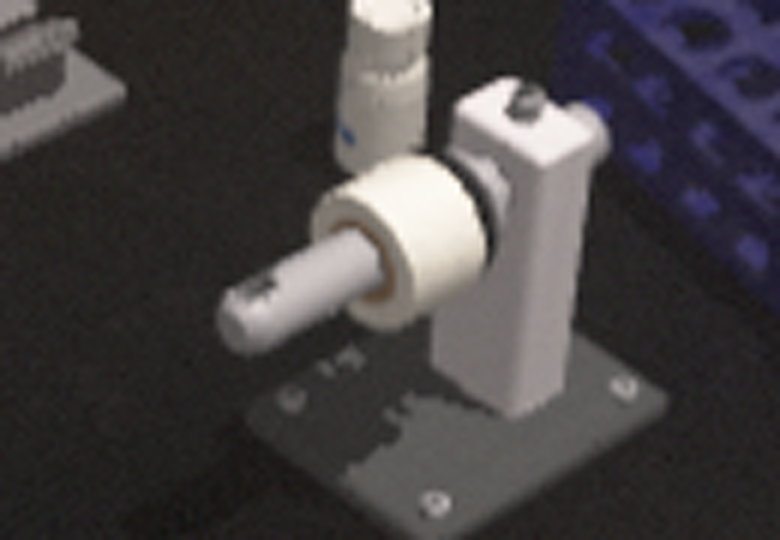

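View pics/side7.png

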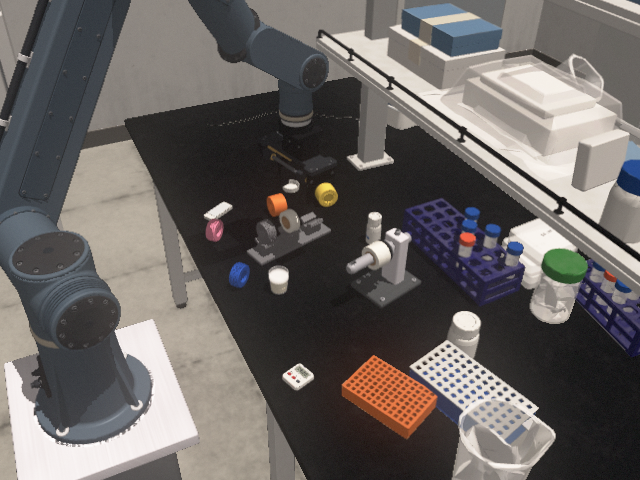

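>>> arm_command([
  {"translation":[-9,25.6,0],"rot":[0,0,0],"gripper":0},
  {"translation":[-9,25.6,-35],"rot":[0,0,0],"gripper":0},
  {"translation":[-9,25.6,-75],"rot":[0,0,0],"gripper":0},
  {"translation":[-9,25.6,-109.3],"rot":[0,0,0],"gripper":0},
  {"translation":[-9,25.6,-109.3],"rot":[0,0,0],"gripper":0},
])

```text
t: 11.8
ee_pos: [0.515, 0.2731, 0.0424]
tcp_rot: [-0.123, 0.992, -0.001, -0.005]
contact_force: [-0.2, -0.3, -0.6]
grip_width: 0.999
```

```bash
python3 s.py;python3 -c "
from h import *
grab('side','side8')
crop('side8',230,150,120,110,5.4,'d9')"; python3 s.py
```

```text
t 11.80 [0.515  0.2731 0.0424] jaw-90 deg 14.08 q [-0.1226  0.9924 -0.001  -0.0049] F [-0.24 -0.3  -0.61] M [0.02 0.06 0.01] w 0.999
t 11.85 [0.5168 0.2738 0.0447] jaw-90 deg 14.08 q [-1.225e-01  9.925e-01 -5.000e-04 -2.600e-03] F [0.71 0.55 0.68] M [ 0.07 -0.05  0.06] w 1.002
```

View pics/d9.png

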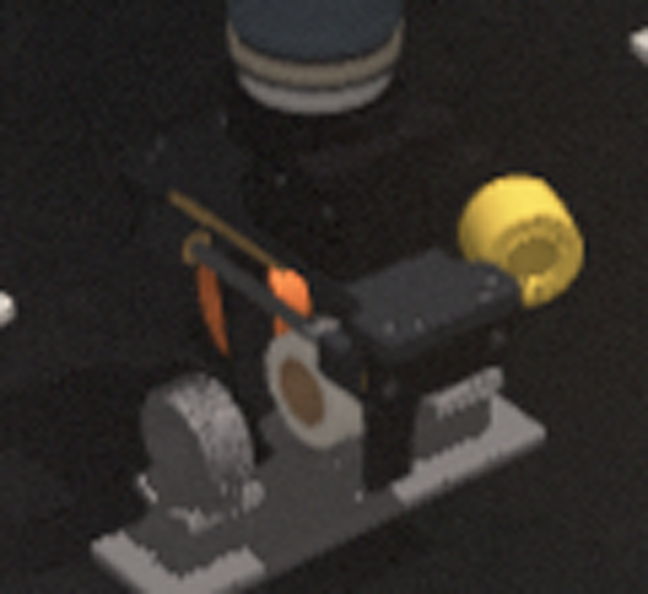

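Straddling the narrow roll. Close.

>>> arm_command([
  {"translation":[0,0,0],"rot":[0,0,0],"gripper":80},
  {"translation":[0,0,0],"rot":[0,0,0],"gripper":120},
  {"translation":[0,0,0],"rot":[0,0,0],"gripper":200},
  {"translation":[0,0,0],"rot":[0,0,0],"gripper":200},
  {"translation":[0,0,0],"rot":[0,0,0],"gripper":200},
])

```text
t: 12.35
ee_pos: [0.5186, 0.275, 0.0474]
tcp_rot: [-0.123, 0.992, 0.0, 0.001]
contact_force: [-0.3, -0.6, -0.9]
grip_width: 0.63
```

>>> arm_command([
  {"translation":[0,0,0],"rot":[0,0,0],"gripper":200},
  {"translation":[0,0,0],"rot":[0,0,0],"gripper":200},
])

```text
t: 12.55
ee_pos: [0.5185, 0.2752, 0.0474]
tcp_rot: [-0.123, 0.992, 0.0, 0.001]
contact_force: [-1.3, 0.1, 6.3]
grip_width: 0.616
```

```bash
python3 s.py
```

```text
t 12.55 [0.5185 0.2752 0.0474] jaw-90 deg 14.11 q [-1.228e-01  9.924e-01  2.000e-04  6.000e-04] F [-1.26  0.13  6.28] M [0.14 0.21 0.  ] w 0.616
```

>>> arm_command([
  {"translation":[0,0,20],"rot":[0,0,0],"gripper":200},
  {"translation":[0,0,50],"rot":[0,0,0],"gripper":200},
  {"translation":[0,0,90],"rot":[0,0,0],"gripper":200},
  {"translation":[-10,-35,105],"rot":[0,0,0],"gripper":200},
  {"translation":[-20,-80,105],"rot":[0,0,0],"gripper":200},
])

```text
t: 13.05
ee_pos: [0.5004, 0.1957, 0.1542]
tcp_rot: [-0.125, 0.992, 0.0, 0.004]
contact_force: [0.4, -0.8, -1.0]
grip_width: 0.613
```

>>> arm_command([
  {"translation":[-10,-45,0],"rot":[0,0,0],"gripper":200},
  {"translation":[-20,-90,0],"rot":[0,0,0],"gripper":200},
  {"translation":[-28,-130,0],"rot":[0,0,0],"gripper":200},
  {"translation":[-28,-170,0],"rot":[0,0,0],"gripper":200},
  {"translation":[-28,-200,0],"rot":[0,0,0],"gripper":200},
])

```text
t: 13.55
ee_pos: [0.4696, -0.0073, 0.1515]
tcp_rot: [-0.122, 0.992, -0.0, -0.0]
contact_force: [0.8, -0.1, 0.2]
grip_width: 0.614
```

>>> arm_command([
  {"translation":[15,1,-20],"rot":[0,0,0],"gripper":200},
  {"translation":[25,3.5,-40],"rot":[0,0,0],"gripper":200},
  {"translation":[30,6.1,-60.7],"rot":[0,0,0],"gripper":200},
  {"translation":[30,6.1,-60.7],"rot":[0,0,0],"gripper":200},
  {"translation":[30,6.1,-60.7],"rot":[0,0,0],"gripper":200},
])

```text
t: 14.05
ee_pos: [0.4995, 0.0011, 0.0906]
tcp_rot: [-0.123, 0.992, 0.0, -0.001]
contact_force: [-0.1, -0.7, -0.3]
grip_width: 0.617
```

```bash
python3 s.py;python3 -c "
from h import *
grab('side','side9')
crop('side9',290,200,150,110,5.3,'d10')"; python3 s.py
```

```text
t 14.05 [0.4995 0.0011 0.0906] jaw-90 deg 14.13 q [-1.230e-01  9.924e-01  2.000e-04 -9.000e-04] F [-0.12 -0.67 -0.3 ] M [0.12 0.03 0.01] w 0.617
t 14.10 [0.4999 0.001  0.0912] jaw-90 deg 14.13 q [-1.230e-01  9.924e-01 -0.000e+00 -2.000e-04] F [ 0.46 -0.76  0.87] M [-0.03  0.09 -0.02] w 0.618
```

View pics/d10.png

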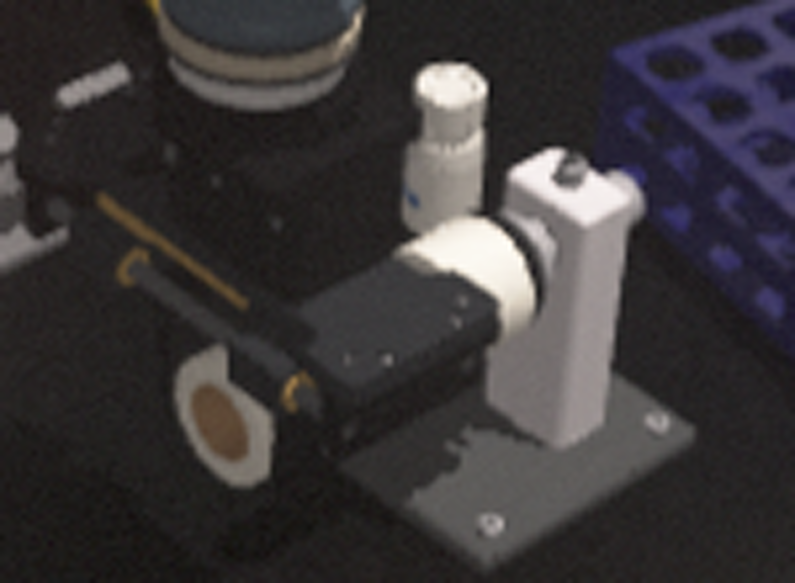

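```bash
python3 - <<'E'
from h import *
S=load('side9');u=np.array([.9702,.2424,0]);n=np.array([-.2424,.9702,0])
c=np.array([.4999,.0011,.110]);print(proj(S,c-.012*u))
im=cv2.imread('pics/d10.png')
for r,col in((.027,(0,255,0)),(.0135,(0,0,255))):
  for t in np.linspace(0,6.28,80):
    q=proj(S,c-.012*u+r*np.cos(t)*n+r*np.sin(t)*np.array([0,0,1]));q=(q+.5-[290,200])*5.3-.5
    cv2.circle(im,tuple(int(v) for v in q),1,col,-1)
cv2.imwrite('pics/o6.png',im[300:,:400].repeat(2,0).repeat(2,1))
E
```

```text
[330.50545355 279.65692098]
```

View pics/o6.png

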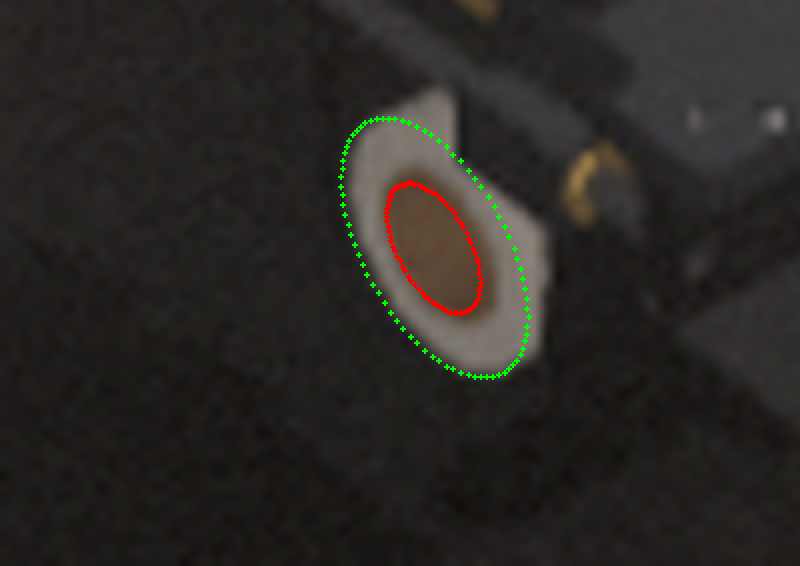

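>>> arm_command([
  {"translation":[4.9,1.2,0],"rot":[0,0,0],"gripper":200},
  {"translation":[9.7,2.4,0],"rot":[0,0,0],"gripper":200},
  {"translation":[13.6,3.4,0],"rot":[0,0,0],"gripper":200},
  {"translation":[16.5,4.1,0],"rot":[0,0,0],"gripper":200},
  {"translation":[18.4,4.6,0],"rot":[0,0,0],"gripper":200},
])

```text
t: 14.6
ee_pos: [0.5191, 0.0056, 0.091]
tcp_rot: [-0.123, 0.992, -0.0, 0.0]
contact_force: [-1.1, 0.3, 0.1]
grip_width: 0.615
```

>>> arm_command([
  {"translation":[1.9,0.5,0],"rot":[0,0,0],"gripper":200},
  {"translation":[3.9,1.0,0],"rot":[0,0,0],"gripper":200},
  {"translation":[5.8,1.5,0],"rot":[0,0,0],"gripper":200},
  {"translation":[7.8,1.9,0],"rot":[0,0,0],"gripper":200},
])

```text
t: 15.0
ee_pos: [0.5264, 0.0075, 0.0908]
tcp_rot: [-0.123, 0.992, 0.0, -0.0]
contact_force: [0.3, -0.8, -0.2]
grip_width: 0.616
```

```bash
python3 s.py
```

```text
t 15.00 [0.5264 0.0075 0.0908] jaw-90 deg 14.10 q [-1.228e-01  9.924e-01  0.000e+00 -1.000e-04] F [ 0.28 -0.75 -0.16] M [0.03 0.02 0.03] w 0.616
```

>>> arm_command([
  {"translation":[1.9,0.5,0],"rot":[0,0,0],"gripper":200},
  {"translation":[3.9,1.0,0],"rot":[0,0,0],"gripper":200},
  {"translation":[5.8,1.5,0],"rot":[0,0,0],"gripper":200},
])

```text
t: 15.3
ee_pos: [0.5322, 0.009, 0.0908]
tcp_rot: [-0.123, 0.992, 0.0, -0.0]
contact_force: [-0.1, 0.1, 1.3]
grip_width: 0.618
```

```bash
python3 s.py
```

```text
t 15.30 [0.5322 0.009  0.0908] jaw-90 deg 14.11 q [-1.228e-01  9.924e-01  0.000e+00 -2.000e-04] F [-0.13  0.09  1.33] M [0.01 0.17 0.  ] w 0.618
```

>>> arm_command([
  {"translation":[1.5,0.4,0],"rot":[0,0,0],"gripper":200},
  {"translation":[2.9,0.7,0],"rot":[0,0,0],"gripper":200},
  {"translation":[4.4,1.1,0],"rot":[0,0,0],"gripper":200},
])

```text
t: 15.6
ee_pos: [0.5361, 0.0101, 0.0908]
tcp_rot: [-0.123, 0.992, 0.0, -0.001]
contact_force: [-1.6, 0.1, 1.9]
grip_width: 0.615
```

```bash
python3 s.py
```

```text
t 15.60 [0.5361 0.0101 0.0908] jaw-90 deg 14.11 q [-1.228e-01  9.924e-01  1.000e-04 -6.000e-04] F [-1.63  0.08  1.89] M [0.02 0.29 0.03] w 0.615
```

>>> arm_command([
  {"translation":[1.5,0.4,0],"rot":[0,0,0],"gripper":200},
  {"translation":[2.9,0.7,0],"rot":[0,0,0],"gripper":200},
])

```text
t: 15.8
ee_pos: [0.5365, 0.0105, 0.0902]
tcp_rot: [-0.123, 0.992, 0.0, -0.003]
contact_force: [-8.5, -3.5, 1.3]
grip_width: 0.615
```

```bash
python3 s.py
```

```text
t 15.80 [0.5365 0.0105 0.0902] jaw-90 deg 14.16 q [-1.233e-01  9.924e-01  2.000e-04 -3.400e-03] F [-8.52 -3.5   1.31] M [-0.59  1.07 -0.03] w 0.615
```

>>> arm_command([
  {"translation":[0.7,0.2,0],"rot":[0,0,0],"gripper":200},
  {"translation":[0.7,0.2,0],"rot":[0,0,0],"gripper":200},
])

```text
t: 16.0
ee_pos: [0.5366, 0.0106, 0.09]
tcp_rot: [-0.123, 0.992, 0.0, -0.004]
contact_force: [-7.1, -3.5, 1.5]
grip_width: 0.617
```

```bash
python3 s.py
```

```text
t 16.00 [0.5366 0.0106 0.09  ] jaw-90 deg 14.17 q [-1.233e-01  9.924e-01  3.000e-04 -4.000e-03] F [-7.15 -3.54  1.45] M [-0.51  0.99 -0.02] w 0.617
```

>>> arm_command([
  {"translation":[0,0,1],"rot":[0,0,0],"gripper":200},
  {"translation":[0,0,1],"rot":[0,0,0],"gripper":200},
])

```text
t: 16.2
ee_pos: [0.5366, 0.0106, 0.0911]
tcp_rot: [-0.123, 0.992, 0.0, -0.004]
contact_force: [-6.7, -4.1, 0.7]
grip_width: 0.612
```

```bash
python3 s.py
```

```text
t 16.20 [0.5366 0.0106 0.0911] jaw-90 deg 14.16 q [-1.232e-01  9.924e-01  3.000e-04 -4.000e-03] F [-6.69 -4.08  0.71] M [-0.55  1.   -0.03] w 0.612
```

>>> arm_command([
  {"translation":[0.7,0.2,0],"rot":[0,0,0],"gripper":200},
  {"translation":[0.7,0.2,0],"rot":[0,0,0],"gripper":200},
])

```text
t: 16.4
ee_pos: [0.5367, 0.0107, 0.0909]
tcp_rot: [-0.123, 0.992, 0.0, -0.005]
contact_force: [-8.3, -4.9, 1.3]
grip_width: 0.62
```

```bash
python3 s.py
```

```text
t 16.40 [0.5367 0.0107 0.0909] jaw-90 deg 14.17 q [-1.233e-01  9.924e-01  3.000e-04 -4.700e-03] F [-8.3  -4.89  1.35] M [-0.61  1.12 -0.05] w 0.620
```

>>> arm_command([
  {"translation":[0.2,-0.8,0],"rot":[0,0,0],"gripper":200},
  {"translation":[0.2,-0.8,0],"rot":[0,0,0],"gripper":200},
])

```text
t: 16.6
ee_pos: [0.5387, 0.0106, 0.0912]
tcp_rot: [-0.123, 0.992, 0.001, -0.002]
contact_force: [-0.7, 0.1, 1.9]
grip_width: 0.618
```

```bash
python3 s.py
```

```text
t 16.60 [0.5387 0.0106 0.0912] jaw-90 deg 14.09 q [-1.227e-01  9.924e-01  7.000e-04 -2.400e-03] F [-0.74  0.06  1.86] M [0.07 0.18 0.04] w 0.618
```

>>> arm_command([
  {"translation":[2.9,0.7,0],"rot":[0,0,0],"gripper":200},
  {"translation":[5.8,1.5,0],"rot":[0,0,0],"gripper":200},
  {"translation":[9.7,2.4,0],"rot":[0,0,0],"gripper":200},
  {"translation":[13.6,3.4,0],"rot":[0,0,0],"gripper":200},
  {"translation":[17.5,4.4,0],"rot":[0,0,0],"gripper":200},
])

```text
t: 17.1
ee_pos: [0.5591, 0.015, 0.0919]
tcp_rot: [-0.123, 0.992, 0.0, 0.0]
contact_force: [-2.3, 1.8, 0.7]
grip_width: 0.618
```

```bash
python3 s.py
```

```text
t 17.10 [0.5591 0.015  0.0919] jaw-90 deg 14.12 q [-1.229e-01  9.924e-01  0.000e+00  1.000e-04] F [-2.26  1.79  0.71] M [0.23 0.26 0.  ] w 0.618
```

>>> arm_command([
  {"translation":[2.9,0.7,0],"rot":[0,0,0],"gripper":200},
  {"translation":[5.8,1.5,0],"rot":[0,0,0],"gripper":200},
  {"translation":[9.7,2.4,0],"rot":[0,0,0],"gripper":200},
  {"translation":[13.6,3.4,0],"rot":[0,0,0],"gripper":200},
  {"translation":[17.5,4.4,0],"rot":[0,0,0],"gripper":200},
])

```text
t: 17.6
ee_pos: [0.5763, 0.0193, 0.0917]
tcp_rot: [-0.123, 0.992, 0.0, -0.0]
contact_force: [-1.1, 1.2, -0.2]
grip_width: 0.618
```

```bash
python3 s.py
```

```text
t 17.60 [0.5763 0.0193 0.0917] jaw-90 deg 14.11 q [-1.228e-01  9.924e-01  1.000e-04 -1.000e-04] F [-1.09  1.15 -0.22] M [0.26 0.28 0.02] w 0.618
```

>>> arm_command([
  {"translation":[1.9,0.7,0],"rot":[0,0,0],"gripper":200},
  {"translation":[3.9,1.3,0],"rot":[0,0,0],"gripper":200},
  {"translation":[3.9,1.3,0],"rot":[0,0,0],"gripper":200},
])

```text
t: 17.9
ee_pos: [0.5808, 0.0204, 0.0919]
tcp_rot: [-0.123, 0.992, -0.0, 0.001]
contact_force: [0.3, 0.8, -1.9]
grip_width: 0.618
```

```bash
python3 s.py
```

```text
t 17.90 [0.5808 0.0204 0.0919] jaw-90 deg 14.10 q [-1.227e-01  9.924e-01 -1.000e-04  7.000e-04] F [ 0.27  0.81 -1.92] M [ 0.3  -0.04  0.06] w 0.618
```

>>> arm_command([
  {"translation":[1.5,0.4,0],"rot":[0,0,0],"gripper":200},
  {"translation":[2.4,0.6,0],"rot":[0,0,0],"gripper":200},
  {"translation":[2.4,0.6,0],"rot":[0,0,0],"gripper":200},
])

```text
t: 18.2
ee_pos: [0.5822, 0.0209, 0.0919]
tcp_rot: [-0.123, 0.992, -0.0, -0.0]
contact_force: [-1.0, 0.8, 0.4]
grip_width: 0.616
```

```bash
python3 s.py
```

```text
t 18.20 [0.5822 0.0209 0.0919] jaw-90 deg 14.12 q [-1.229e-01  9.924e-01 -1.000e-04 -2.000e-04] F [-1.    0.8   0.41] M [ 0.1   0.25 -0.03] w 0.616
```

>>> arm_command([
  {"translation":[0,0,0],"rot":[0,0,0],"gripper":90},
  {"translation":[0,0,0],"rot":[0,0,0],"gripper":60},
  {"translation":[0,0,0],"rot":[0,0,0],"gripper":20},
  {"translation":[0,0,0],"rot":[0,0,0],"gripper":20},
  {"translation":[0,0,0],"rot":[0,0,0],"gripper":20},
])

```text
t: 18.7
ee_pos: [0.5826, 0.021, 0.0919]
tcp_rot: [-0.123, 0.992, -0.0, 0.0]
contact_force: [0.0, 0.4, -0.6]
grip_width: 0.888
```

>>> arm_command([
  {"translation":[0,0,20],"rot":[0,0,0],"gripper":20},
  {"translation":[0,0,50],"rot":[0,0,0],"gripper":20},
  {"translation":[0,0,70],"rot":[0,0,0],"gripper":20},
])

```text
t: 19.0
ee_pos: [0.583, 0.0209, 0.1633]
tcp_rot: [-0.123, 0.992, -0.0, 0.001]
contact_force: [0.8, -0.6, -0.3]
grip_width: 0.915
```

>>> arm_command([
  {"translation":[-22,44,0],"rot":[0,0,0],"gripper":10},
  {"translation":[-44,88,0],"rot":[0,0,0],"gripper":10},
  {"translation":[-66,132,0],"rot":[0,0,0],"gripper":10},
  {"translation":[-88,176,0],"rot":[0,0,0],"gripper":10},
  {"translation":[-110,215,-10],"rot":[0,0,0],"gripper":10},
])

```text
t: 19.5
ee_pos: [0.4725, 0.2381, 0.153]
tcp_rot: [-0.123, 0.992, 0.0, 0.002]
contact_force: [-0.6, 0.7, -0.3]
grip_width: 0.96
```

```bash
python3 s.py;python3 -c "
from h import *
grab('side','side10');
crop('side10',220,170,220,130,3.6,'d11')
crop('side10',320,220,100,80,7,'d12')"; python3 s.py
```

```text
t 19.50 [0.4725 0.2381 0.153 ] jaw-90 deg 14.11 q [-1.228e-01  9.924e-01  4.000e-04  1.900e-03] F [-0.63  0.74 -0.26] M [ 0.02 -0.05 -0.03] w 0.960
t 19.55 [0.4661 0.2425 0.1508] jaw-90 deg 14.29 q [-0.1244  0.9922  0.0018 -0.0025] F [-3.63  2.23 -0.6 ] M [ 0.18  0.12 -0.03] w 0.961
```

View pics/d11.png

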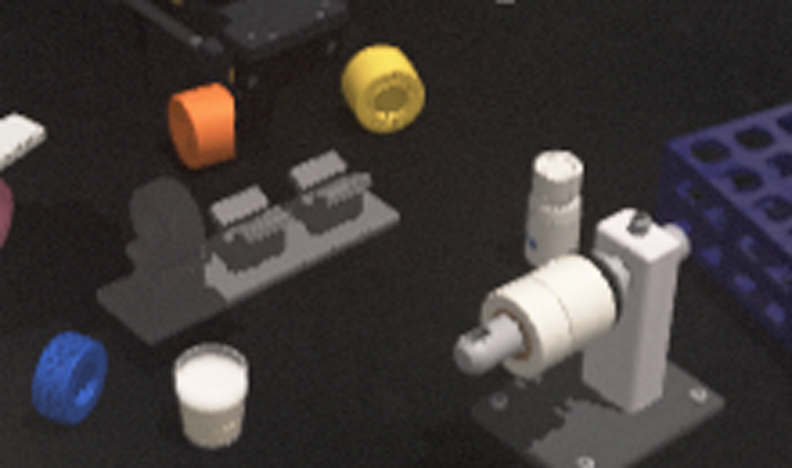

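View pics/d12.png

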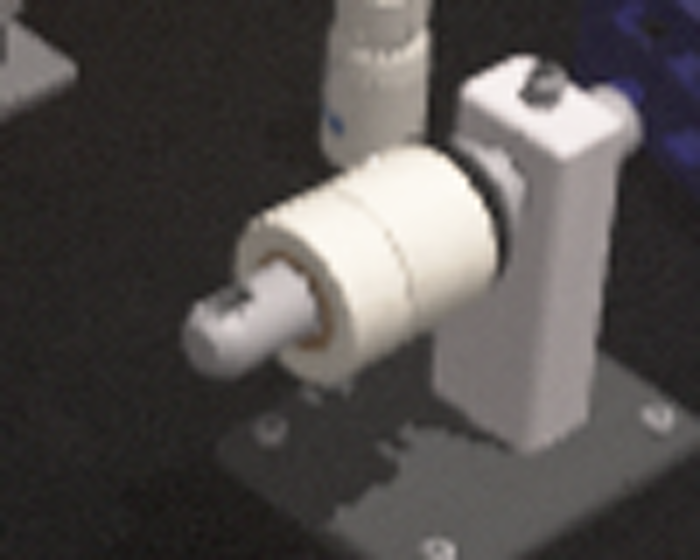

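>>> arm_command([
  {"translation":[-18.7,23,0],"rot":[0,0,0],"gripper":0},
  {"translation":[-18.7,23,-35],"rot":[0,0,0],"gripper":0},
  {"translation":[-18.7,23,-70],"rot":[0,0,0],"gripper":0},
  {"translation":[-18.7,23,-105.3],"rot":[0,0,0],"gripper":0},
  {"translation":[-18.7,23,-105.3],"rot":[0,0,0],"gripper":0},
])

```text
t: 20.05
ee_pos: [0.4506, 0.2579, 0.0429]
tcp_rot: [-0.123, 0.992, -0.001, -0.005]
contact_force: [-0.1, 0.6, 1.4]
grip_width: 0.999
```

```bash
python3 s.py;python3 -c "
from h import *
grab('side','side11')
crop('side11',220,160,120,110,5.4,'d13')"; python3 s.py
```

```text
t 20.05 [0.4506 0.2579 0.0429] jaw-90 deg 14.11 q [-1.228e-01  9.924e-01 -9.000e-04 -4.600e-03] F [-0.05  0.61  1.37] M [0.06 0.07 0.01] w 0.999
t 20.10 [0.4521 0.2583 0.0449] jaw-90 deg 14.10 q [-1.227e-01  9.924e-01 -5.000e-04 -2.700e-03] F [ 0.18  0.29 -0.09] M [ 0.05 -0.03  0.02] w 1.000
```

View pics/d13.png

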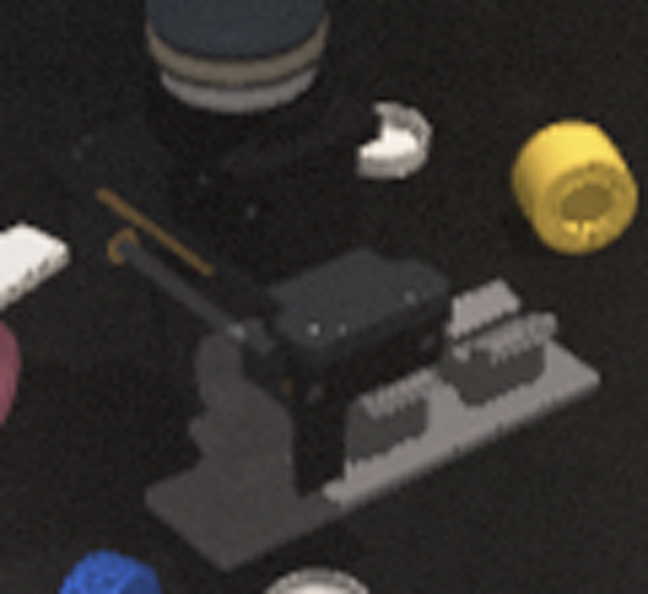

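>>> arm_command([
  {"translation":[0,0,0],"rot":[0,0,0],"gripper":80},
  {"translation":[0,0,0],"rot":[0,0,0],"gripper":120},
  {"translation":[0,0,0],"rot":[0,0,0],"gripper":200},
  {"translation":[0,0,0],"rot":[0,0,0],"gripper":200},
  {"translation":[0,0,0],"rot":[0,0,0],"gripper":200},
], newtons=25)

```text
t: 20.6
ee_pos: [0.4541, 0.2592, 0.0474]
tcp_rot: [-0.123, 0.992, 0.0, 0.001]
contact_force: [-1.4, 3.3, 1.6]
grip_width: 0.629
```

>>> arm_command([
  {"translation":[0,0,0],"rot":[0,0,0],"gripper":200},
  {"translation":[0,0,0],"rot":[0,0,0],"gripper":200},
  {"translation":[0,0,0],"rot":[0,0,0],"gripper":200},
], newtons=40)

```text
t: 20.9
ee_pos: [0.454, 0.2594, 0.0473]
tcp_rot: [-0.123, 0.992, 0.0, 0.001]
contact_force: [-1.2, 1.6, 6.5]
grip_width: 0.617
```

```bash
python3 s.py
```

```text
t 20.90 [0.454  0.2594 0.0473] jaw-90 deg 14.10 q [-1.227e-01  9.924e-01  3.000e-04  6.000e-04] F [-1.16  1.63  6.49] M [0.24 0.22 0.  ] w 0.617
```

>>> arm_command([
  {"translation":[0,0,20],"rot":[0,0,0],"gripper":200},
  {"translation":[0,0,50],"rot":[0,0,0],"gripper":200},
  {"translation":[0,0,90],"rot":[0,0,0],"gripper":200},
  {"translation":[5,-35,105],"rot":[0,0,0],"gripper":200},
  {"translation":[10,-80,105],"rot":[0,0,0],"gripper":200},
])

```text
t: 21.4
ee_pos: [0.4658, 0.1798, 0.1543]
tcp_rot: [-0.125, 0.992, 0.0, 0.004]
contact_force: [0.9, 0.2, -1.2]
grip_width: 0.613
```

>>> arm_command([
  {"translation":[5,-45,0],"rot":[0,0,0],"gripper":200},
  {"translation":[8,-90,0],"rot":[0,0,0],"gripper":200},
  {"translation":[8,-130,0],"rot":[0,0,0],"gripper":200},
  {"translation":[8,-165,0],"rot":[0,0,0],"gripper":200},
  {"translation":[8,-184,0],"rot":[0,0,0],"gripper":200},
])

```text
t: 21.9
ee_pos: [0.4716, -0.0077, 0.1515]
tcp_rot: [-0.122, 0.993, -0.0, -0.0]
contact_force: [0.2, -1.1, -0.9]
grip_width: 0.612
```

>>> arm_command([
  {"translation":[15,1,-20],"rot":[0,0,0],"gripper":200},
  {"translation":[25,3.5,-40],"rot":[0,0,0],"gripper":200},
  {"translation":[28.5,5.4,-60.2],"rot":[0,0,0],"gripper":200},
  {"translation":[28.5,5.4,-60.2],"rot":[0,0,0],"gripper":200},
  {"translation":[28.5,5.4,-60.2],"rot":[0,0,0],"gripper":200},
])

```text
t: 22.4
ee_pos: [0.4995, 0.0005, 0.0912]
tcp_rot: [-0.123, 0.992, 0.0, -0.001]
contact_force: [-0.2, 0.6, -0.4]
grip_width: 0.614
```

```bash
python3 s.py;python3 - <<'E'
from h import *
grab('side','side12')
crop('side12',290,200,150,110,5.3,'d14')
S=load('side12');u=np.array([.9702,.2424,0]);n=np.array([-.2424,.9702,0])
c=np.array([.5000,.0006,.1105])
im=cv2.imread('pics/d14.png')
im=np.clip(im.astype(int)*2,0,255).astype(np.uint8)
for r,col in((.027,(0,255,0)),(.0135,(0,0,255))):
  for t in np.linspace(0,6.28,80):
    q=proj(S,c-.012*u+r*np.cos(t)*n+r*np.sin(t)*np.array([0,0,1]));q=(q+.5-[290,200])*5.3-.5
    cv2.circle(im,tuple(int(v) for v in q),1,col,-1)
cv2.imwrite('pics/o7.png',im)
E
python3 s.py
```

```text
t 22.40 [0.4995 0.0005 0.0912] jaw-90 deg 14.12 q [-1.229e-01  9.924e-01  2.000e-04 -9.000e-04] F [-0.21  0.65 -0.37] M [ 0.01  0.02 -0.03] w 0.614
t 22.45 [5.00e-01 4.00e-04 9.17e-02] jaw-90 deg 14.12 q [-1.229e-01  9.924e-01 -0.000e+00 -1.000e-04] F [-0.79 -1.09 -0.33] M [0.09 0.05 0.05] w 0.612
```

View pics/o7.png

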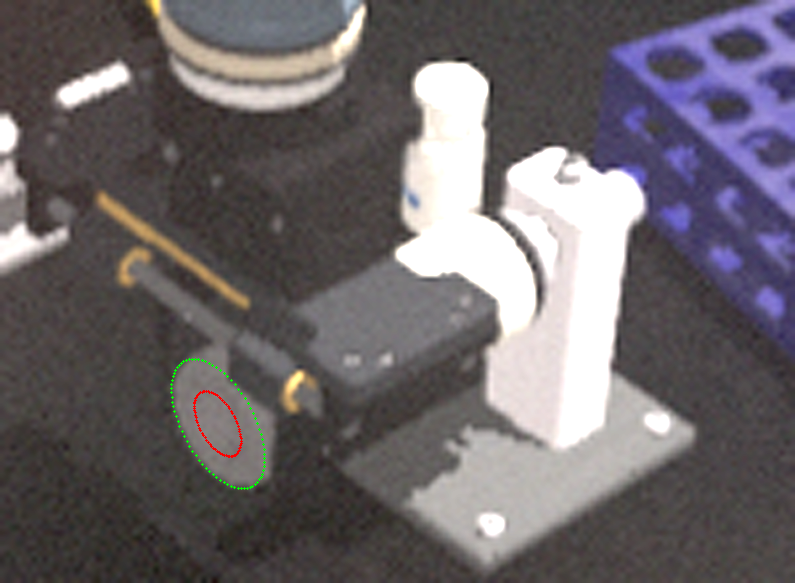

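>>> arm_command([
  {"translation":[4.9,1.2,0],"rot":[0,0,0],"gripper":200},
  {"translation":[9.7,2.4,0],"rot":[0,0,0],"gripper":200},
  {"translation":[13.6,3.4,0],"rot":[0,0,0],"gripper":200},
  {"translation":[16.5,4.1,0],"rot":[0,0,0],"gripper":200},
  {"translation":[18.4,4.6,0],"rot":[0,0,0],"gripper":200},
])

```text
t: 22.95
ee_pos: [0.5191, 0.0051, 0.0916]
tcp_rot: [-0.123, 0.992, -0.0, 0.0]
contact_force: [0.1, -0.8, -0.3]
grip_width: 0.615
```

>>> arm_command([
  {"translation":[1.9,0.5,0],"rot":[0,0,0],"gripper":200},
  {"translation":[3.9,1.0,0],"rot":[0,0,0],"gripper":200},
  {"translation":[5.8,1.5,0],"rot":[0,0,0],"gripper":200},
  {"translation":[7.8,1.9,0],"rot":[0,0,0],"gripper":200},
])

```text
t: 23.35
ee_pos: [0.5264, 0.007, 0.0913]
tcp_rot: [-0.123, 0.992, 0.0, -0.0]
contact_force: [0.8, 0.9, -0.9]
grip_width: 0.616
```

```bash
python3 s.py
```

```text
t 23.35 [0.5264 0.007  0.0913] jaw-90 deg 14.11 q [-1.228e-01  9.924e-01  0.000e+00 -1.000e-04] F [ 0.82  0.88 -0.88] M [0.08 0.05 0.02] w 0.616
```

>>> arm_command([
  {"translation":[1.9,0.5,0],"rot":[0,0,0],"gripper":200},
  {"translation":[3.9,1.0,0],"rot":[0,0,0],"gripper":200},
  {"translation":[5.8,1.5,0],"rot":[0,0,0],"gripper":200},
])

```text
t: 23.65
ee_pos: [0.5323, 0.0085, 0.0913]
tcp_rot: [-0.123, 0.992, -0.0, -0.0]
contact_force: [0.1, -0.5, -0.7]
grip_width: 0.613
```

```bash
python3 s.py
```

```text
t 23.65 [0.5323 0.0085 0.0913] jaw-90 deg 14.11 q [-0.1228  0.9924 -0.     -0.    ] F [ 0.11 -0.54 -0.72] M [0.06 0.02 0.05] w 0.613
```

>>> arm_command([
  {"translation":[1.5,0.4,0],"rot":[0,0,0],"gripper":200},
  {"translation":[2.9,0.7,0],"rot":[0,0,0],"gripper":200},
  {"translation":[4.4,1.1,0],"rot":[0,0,0],"gripper":200},
])

```text
t: 23.95
ee_pos: [0.5362, 0.0096, 0.0913]
tcp_rot: [-0.123, 0.992, 0.0, -0.001]
contact_force: [-1.3, 0.6, 1.0]
grip_width: 0.612
```

```bash
python3 s.py
```

```text
t 23.95 [0.5362 0.0096 0.0913] jaw-90 deg 14.11 q [-1.229e-01  9.924e-01  1.000e-04 -6.000e-04] F [-1.27  0.65  0.97] M [0.02 0.19 0.06] w 0.612
```

>>> arm_command([
  {"translation":[1.3,0.1,0],"rot":[0,0,0],"gripper":200},
  {"translation":[2.6,0.3,0],"rot":[0,0,0],"gripper":200},
])

```text
t: 24.15
ee_pos: [0.5383, 0.0099, 0.0912]
tcp_rot: [-0.123, 0.992, 0.0, -0.001]
contact_force: [-3.7, -0.6, 1.1]
grip_width: 0.611
```

```bash
python3 s.py
```

```text
t 24.15 [0.5383 0.0099 0.0912] jaw-90 deg 14.12 q [-1.229e-01  9.924e-01  2.000e-04 -1.100e-03] F [-3.66 -0.57  1.1 ] M [-0.13  0.51  0.01] w 0.611
```

>>> arm_command([
  {"translation":[1.2,0.1,0],"rot":[0,0,0],"gripper":200},
  {"translation":[1.2,0.1,0],"rot":[0,0,0],"gripper":200},
])

```text
t: 24.35
ee_pos: [0.5384, 0.01, 0.0909]
tcp_rot: [-0.123, 0.992, 0.0, -0.002]
contact_force: [-4.8, -0.8, 0.6]
grip_width: 0.618
```

```bash
python3 s.py
```

```text
t 24.35 [0.5384 0.01   0.0909] jaw-90 deg 14.13 q [-1.230e-01  9.924e-01  4.000e-04 -2.200e-03] F [-4.8  -0.81  0.57] M [-0.13  0.68  0.03] w 0.618
```

>>> arm_command([
  {"translation":[0.8,0.2,0.3],"rot":[0,0,0],"gripper":200},
  {"translation":[1.5,0.4,0.3],"rot":[0,0,0],"gripper":200},
])

```text
t: 24.55
ee_pos: [0.5387, 0.0102, 0.091]
tcp_rot: [-0.123, 0.992, 0.0, -0.004]
contact_force: [-6.9, -3.3, 1.5]
grip_width: 0.613
```

```bash
python3 s.py
```

```text
t 24.55 [0.5387 0.0102 0.091 ] jaw-90 deg 14.15 q [-1.232e-01  9.924e-01  4.000e-04 -3.500e-03] F [-6.94 -3.3   1.54] M [-0.41  1.2  -0.03] w 0.613
```

>>> arm_command([
  {"translation":[0.1,-0.5,0],"rot":[0,0,0],"gripper":200},
  {"translation":[0.4,-0.5,0],"rot":[0,0,0],"gripper":200},
])

```text
t: 24.75
ee_pos: [0.5387, 0.0102, 0.0908]
tcp_rot: [-0.123, 0.992, 0.001, -0.004]
contact_force: [-6.5, -1.6, -0.3]
grip_width: 0.616
```

```bash
python3 s.py
```

```text
t 24.75 [0.5387 0.0102 0.0908] jaw-90 deg 14.13 q [-1.230e-01  9.924e-01  9.000e-04 -3.800e-03] F [-6.52 -1.57 -0.31] M [-0.03  0.77  0.02] w 0.616
```

>>> arm_command([
  {"translation":[0.5,0.1,0.5],"rot":[0,0,0],"gripper":200},
  {"translation":[1,0.2,0.5],"rot":[0,0,0],"gripper":200},
])

```text
t: 24.95
ee_pos: [0.5425, 0.0108, 0.0919]
tcp_rot: [-0.123, 0.992, 0.001, -0.001]
contact_force: [-3.9, 2.7, -0.3]
grip_width: 0.618
```

```bash
python3 s.py
```

```text
t 24.95 [0.5425 0.0108 0.0919] jaw-90 deg 14.09 q [-1.226e-01  9.925e-01  7.000e-04 -8.000e-04] F [-3.94  2.67 -0.34] M [0.44 0.62 0.06] w 0.618
```

>>> arm_command([
  {"translation":[1.9,1.2,-0.3],"rot":[0,0,0],"gripper":200},
  {"translation":[4.8,1.9,-0.3],"rot":[0,0,0],"gripper":200},
  {"translation":[7.8,2.6,-0.3],"rot":[0,0,0],"gripper":200},
  {"translation":[10.7,3.3,-0.3],"rot":[0,0,0],"gripper":200},
  {"translation":[10.7,3.3,-0.3],"rot":[0,0,0],"gripper":200},
])

```text
t: 25.45
ee_pos: [0.5547, 0.0138, 0.0918]
tcp_rot: [-0.123, 0.992, 0.0, 0.0]
contact_force: [-2.0, 3.7, -0.7]
grip_width: 0.615
```

```bash
python3 s.py
```

```text
t 25.45 [0.5547 0.0138 0.0918] jaw-90 deg 14.10 q [-1.227e-01  9.924e-01  2.000e-04  5.000e-04] F [-2.02  3.71 -0.71] M [ 0.68  0.3  -0.01] w 0.615
```

>>> arm_command([
  {"translation":[0,0.8,0],"rot":[0,0,0],"gripper":200},
  {"translation":[1.5,1.2,0],"rot":[0,0,0],"gripper":200},
  {"translation":[2.5,1.4,0],"rot":[0,0,0],"gripper":200},
])

```text
t: 25.75
ee_pos: [0.5569, 0.0145, 0.0921]
tcp_rot: [-0.123, 0.992, -0.0, 0.0]
contact_force: [-1.2, 1.1, -0.5]
grip_width: 0.615
```

```bash
python3 s.py
```

```text
t 25.75 [0.5569 0.0145 0.0921] jaw-90 deg 14.10 q [-1.228e-01  9.924e-01 -2.000e-04  4.000e-04] F [-1.17  1.09 -0.5 ] M [0.27 0.36 0.02] w 0.615
```

>>> arm_command([
  {"translation":[1,0.3,0],"rot":[0,0,0],"gripper":200},
  {"translation":[2,0.5,0],"rot":[0,0,0],"gripper":200},
])

```text
t: 25.95
ee_pos: [0.559, 0.015, 0.092]
tcp_rot: [-0.123, 0.992, -0.0, 0.0]
contact_force: [-1.9, 0.4, -0.3]
grip_width: 0.615
```

```bash
python3 s.py
```

```text
t 25.95 [0.559 0.015 0.092] jaw-90 deg 14.10 q [-1.227e-01  9.924e-01 -2.000e-04  4.000e-04] F [-1.88  0.44 -0.28] M [0.15 0.26 0.01] w 0.615
```

>>> arm_command([
  {"translation":[1,0.3,0],"rot":[0,0,0],"gripper":200},
  {"translation":[1,0.3,0],"rot":[0,0,0],"gripper":200},
])

```text
t: 26.15
ee_pos: [0.5602, 0.0154, 0.092]
tcp_rot: [-0.123, 0.992, -0.0, 0.001]
contact_force: [-0.9, 0.2, 0.6]
grip_width: 0.616
```

```bash
python3 s.py
```

```text
t 26.15 [0.5602 0.0154 0.092 ] jaw-90 deg 14.10 q [-1.227e-01  9.924e-01 -2.000e-04  7.000e-04] F [-0.94  0.16  0.59] M [ 0.19  0.17 -0.01] w 0.616
```

>>> arm_command([
  {"translation":[1,0.2,0],"rot":[0,0,0],"gripper":200},
  {"translation":[1,0.2,0],"rot":[0,0,0],"gripper":200},
])

```text
t: 26.35
ee_pos: [0.5608, 0.0155, 0.092]
tcp_rot: [-0.123, 0.992, -0.0, 0.0]
contact_force: [-0.9, -0.2, 2.3]
grip_width: 0.614
```

```bash
python3 s.py
```

```text
t 26.35 [0.5608 0.0155 0.092 ] jaw-90 deg 14.12 q [-1.229e-01  9.924e-01 -2.000e-04  2.000e-04] F [-0.91 -0.17  2.26] M [0.08 0.25 0.02] w 0.614
```

>>> arm_command([
  {"translation":[1,0.2,0],"rot":[0,0,0],"gripper":200},
  {"translation":[1,0.2,0],"rot":[0,0,0],"gripper":200},
])

```text
t: 26.55
ee_pos: [0.5609, 0.0157, 0.0919]
tcp_rot: [-0.123, 0.992, -0.0, -0.001]
contact_force: [-3.5, -1.0, 2.5]
grip_width: 0.617
```

```bash
python3 s.py
```

```text
t 26.55 [0.5609 0.0157 0.0919] jaw-90 deg 14.13 q [-1.230e-01  9.924e-01 -1.000e-04 -7.000e-04] F [-3.53 -1.    2.46] M [-0.09  0.5  -0.  ] w 0.617
```

>>> arm_command([
  {"translation":[1,0.2,0],"rot":[0,0,0],"gripper":200},
  {"translation":[2,0.5,0],"rot":[0,0,0],"gripper":200},
  {"translation":[2,0.5,0],"rot":[0,0,0],"gripper":200},
])

```text
t: 26.85
ee_pos: [0.5624, 0.0162, 0.0917]
tcp_rot: [-0.123, 0.992, -0.0, -0.001]
contact_force: [-5.4, -2.6, 3.2]
grip_width: 0.614
```

```bash
python3 s.py
```

```text
t 26.85 [0.5624 0.0162 0.0917] jaw-90 deg 14.11 q [-0.1228  0.9924 -0.     -0.0013] F [-5.44 -2.55  3.17] M [-0.27  0.68  0.  ] w 0.614
```

>>> arm_command([
  {"translation":[1,0.2,0],"rot":[0,0,0],"gripper":200},
  {"translation":[1.5,0.4,0],"rot":[0,0,0],"gripper":200},
  {"translation":[1.5,0.4,0],"rot":[0,0,0],"gripper":200},
])

```text
t: 27.15
ee_pos: [0.5633, 0.0164, 0.0917]
tcp_rot: [-0.123, 0.992, -0.0, -0.002]
contact_force: [-6.0, -3.4, 3.7]
grip_width: 0.611
```

```bash
python3 s.py
```

```text
t 27.15 [0.5633 0.0164 0.0917] jaw-90 deg 14.13 q [-1.230e-01  9.924e-01 -1.000e-04 -1.900e-03] F [-5.97 -3.42  3.73] M [-0.43  0.92 -0.03] w 0.611
```

>>> arm_command([
  {"translation":[1,0.1,0.3],"rot":[0,0,0],"gripper":200},
  {"translation":[1.5,0.2,0.3],"rot":[0,0,0],"gripper":200},
  {"translation":[1.5,0.2,0.3],"rot":[0,0,0],"gripper":200},
])

```text
t: 27.45
ee_pos: [0.5652, 0.0168, 0.0918]
tcp_rot: [-0.123, 0.992, 0.0, -0.001]
contact_force: [-5.8, -2.7, 2.1]
grip_width: 0.614
```

```bash
python3 s.py
```

```text
t 27.45 [0.5652 0.0168 0.0918] jaw-90 deg 14.13 q [-0.123   0.9924  0.     -0.0015] F [-5.83 -2.69  2.1 ] M [-0.32  0.76  0.1 ] w 0.614
```

>>> arm_command([
  {"translation":[1,0.1,0],"rot":[0,0,0],"gripper":200},
  {"translation":[1,0.1,0],"rot":[0,0,0],"gripper":200},
])

```text
t: 27.65
ee_pos: [0.5655, 0.0169, 0.0917]
tcp_rot: [-0.123, 0.992, 0.0, -0.002]
contact_force: [-5.7, -2.6, 3.4]
grip_width: 0.612
```

```bash
python3 s.py
```

```text
t 27.65 [0.5655 0.0169 0.0917] jaw-90 deg 14.14 q [-1.231e-01  9.924e-01  1.000e-04 -2.300e-03] F [-5.67 -2.62  3.44] M [-0.38  0.94  0.03] w 0.612
```

```bash
python3 - <<'E'
from h import *
grab('side','side13')
crop('side13',320,230,80,70,8,'d15')
im=cv2.imread('pics/d15.png');cv2.imwrite('pics/d15.png',np.clip(im.astype(int)*2,0,255).astype(np.uint8))
E
python3 s.py
```

```text
t 27.70 [0.5655 0.0169 0.0917] jaw-90 deg 14.14 q [-1.231e-01  9.924e-01  1.000e-04 -2.200e-03] F [-6.07 -1.93  3.24] M [-0.41  1.01  0.07] w 0.615
```

View pics/d15.png

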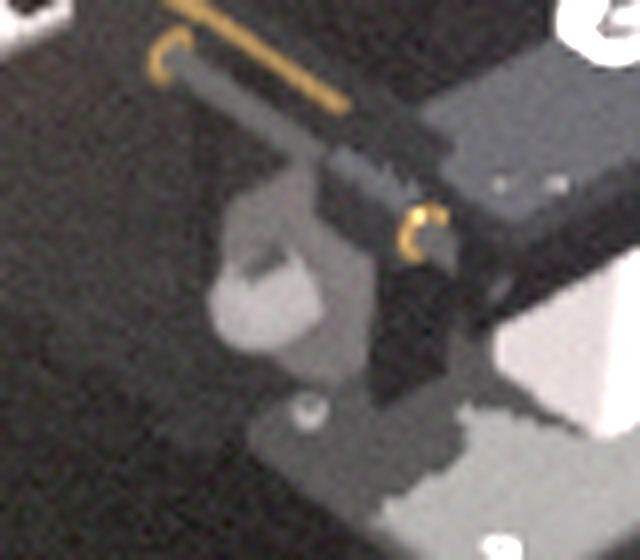

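>>> arm_command([
  {"translation":[1,0.2,0],"rot":[0,0,0],"gripper":200},
  {"translation":[1.5,0.3,0],"rot":[0,0,0],"gripper":200},
  {"translation":[1.5,0.3,0],"rot":[0,0,0],"gripper":200},
])

```text
t: 28.0
ee_pos: [0.5664, 0.0172, 0.0917]
tcp_rot: [-0.123, 0.992, 0.0, -0.003]
contact_force: [-6.7, -2.3, 3.8]
grip_width: 0.611
```

```bash
python3 s.py
```

```text
t 28.00 [0.5664 0.0172 0.0917] jaw-90 deg 14.15 q [-1.232e-01  9.924e-01  1.000e-04 -2.900e-03] F [-6.72 -2.28  3.85] M [-0.44  1.07  0.08] w 0.611
```

>>> arm_command([
  {"translation":[-2,-0.5,0],"rot":[0,0,0],"gripper":200},
  {"translation":[-3.5,-0.9,0],"rot":[0,0,0],"gripper":200},
  {"translation":[-3.5,-0.9,0],"rot":[0,0,0],"gripper":200},
])

```text
t: 28.3
ee_pos: [0.5649, 0.0166, 0.0918]
tcp_rot: [-0.123, 0.992, 0.0, -0.001]
contact_force: [-4.2, -1.6, -1.0]
grip_width: 0.611
```

```bash
python3 s.py
```

```text
t 28.30 [0.5649 0.0166 0.0918] jaw-90 deg 14.11 q [-1.228e-01  9.924e-01  2.000e-04 -6.000e-04] F [-4.19 -1.64 -1.04] M [-0.15  0.64  0.05] w 0.611
```

>>> arm_command([
  {"translation":[-1.5,-0.4,0],"rot":[0,0,0],"gripper":200},
  {"translation":[-1.5,-0.4,0],"rot":[0,0,0],"gripper":200},
])

```text
t: 28.5
ee_pos: [0.5646, 0.0165, 0.092]
tcp_rot: [-0.123, 0.992, 0.0, 0.001]
contact_force: [-0.9, 1.3, -2.6]
grip_width: 0.615
```

```bash
python3 s.py
```

```text
t 28.50 [0.5646 0.0165 0.092 ] jaw-90 deg 14.09 q [-1.227e-01  9.924e-01  2.000e-04  7.000e-04] F [-0.89  1.26 -2.65] M [0.13 0.27 0.14] w 0.615
```

>>> arm_command([
  {"translation":[0,0,0],"rot":[0,0,0],"gripper":90},
  {"translation":[0,0,0],"rot":[0,0,0],"gripper":60},
  {"translation":[0,0,0],"rot":[0,0,0],"gripper":20},
  {"translation":[0,0,0],"rot":[0,0,0],"gripper":20},
  {"translation":[0,0,0],"rot":[0,0,0],"gripper":20},
])

```text
t: 29.0
ee_pos: [0.5646, 0.0161, 0.0925]
tcp_rot: [-0.123, 0.992, -0.0, 0.001]
contact_force: [0.3, 0.2, 0.6]
grip_width: 0.891
```

>>> arm_command([
  {"translation":[0,0,20],"rot":[0,0,0],"gripper":20},
  {"translation":[0,0,50],"rot":[0,0,0],"gripper":20},
  {"translation":[0,0,80],"rot":[0,0,0],"gripper":20},
])

```text
t: 29.3
ee_pos: [0.5637, 0.0162, 0.1727]
tcp_rot: [-0.123, 0.992, 0.0, -0.0]
contact_force: [0.5, 0.6, -0.9]
grip_width: 0.922
```

>>> arm_command([
  {"translation":[-22,44,0],"rot":[0,0,0],"gripper":10},
  {"translation":[-44,88,0],"rot":[0,0,0],"gripper":10},
  {"translation":[-60,132,0],"rot":[0,0,0],"gripper":10},
  {"translation":[-70,170,0],"rot":[0,0,0],"gripper":10},
  {"translation":[-70,200,0],"rot":[0,0,0],"gripper":10},
])

```text
t: 29.8
ee_pos: [0.4919, 0.2182, 0.1724]
tcp_rot: [-0.123, 0.992, 0.0, -0.001]
contact_force: [0.2, 0.3, -0.1]
grip_width: 0.96
```

```bash
python3 s.py;python3 -c "
from h import *
grab('side','side14');grab('top','top14')
crop('side14',330,220,90,75,8,'d16');crop('top14',305,150,75,100,6,'d17')"; python3 s.py
```

```text
t 29.80 [0.4919 0.2182 0.1724] jaw-90 deg 14.19 q [-1.235e-01  9.923e-01  2.000e-04 -6.000e-04] F [ 0.23  0.32 -0.06] M [ 0.04 -0.   -0.05] w 0.960
t 29.90 [0.4937 0.2196 0.1726] jaw-90 deg 14.36 q [-1.250e-01  9.922e-01  6.000e-04  1.000e-03] F [-0.17 -0.4   0.81] M [0.04 0.04 0.02] w 0.962
```

View pics/d16.png

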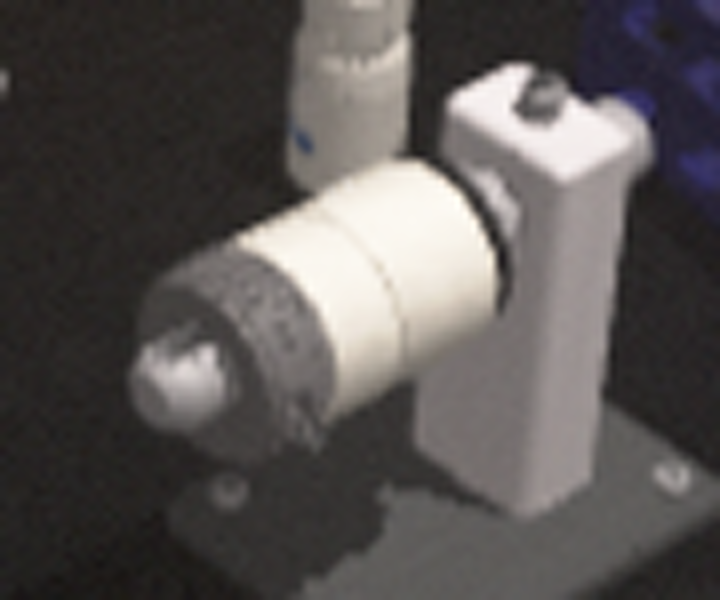

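View pics/d17.png

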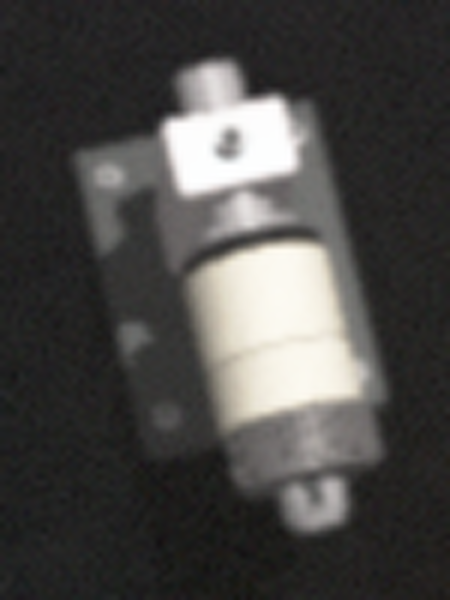

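View pics/side14.png

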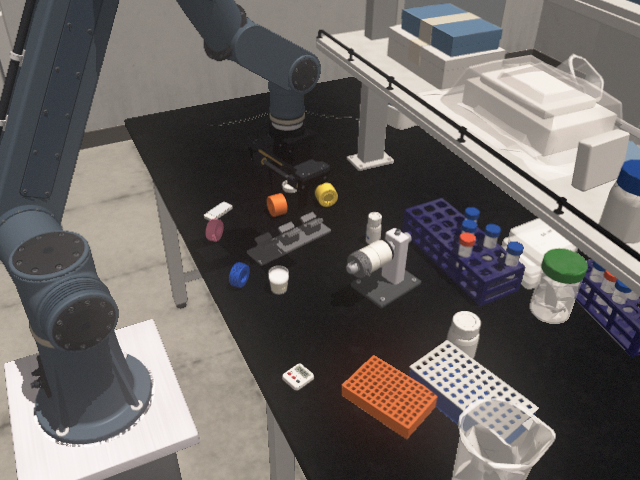

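>>> arm_command([
  {"translation":[0,0,20],"rot":[0,0,0],"gripper":10},
  {"translation":[0,0,20],"rot":[0,0,0],"gripper":10},
  {"translation":[0,0,20],"rot":[0,0,0],"gripper":10},
])

```text
t: 30.2
ee_pos: [0.4945, 0.2155, 0.1923]
tcp_rot: [-0.122, 0.992, -0.0, 0.001]
contact_force: [-0.2, 0.2, -0.4]
grip_width: 0.961
```

```bash
python3 - <<'E'
from h import *
f=grab('side','side15')
a=cv2.imread('pics/side14.png').astype(int);b=cv2.imread('pics/side15.png').astype(int)
print('diff stand',np.abs(a-b)[225:300,335:415].mean(),'elsewhere',np.abs(a-b)[340:420,340:440].mean())
crop('side15',335,250,40,35,16,'d18')
im=cv2.imread('pics/d18.png');u=np.array([.9702,.2424,0]);n=np.array([-.2424,.9702,0]);tip=np.array([.535,.0094,.110])
for a_,r,z0,col in((.018,.027,-.0015,(0,255,0)),(.014,.027,-.0015,(0,0,255)),(0.006,.012,0,(0,255,255))):
  for t in np.linspace(0,6.28,90):
    q=proj(f,tip+a_*u+r*np.cos(t)*n+(r*np.sin(t)+z0)*np.array([0,0,1]));q=(q+.5-[335,250])*16-.5
    cv2.circle(im,tuple(int(v) for v in q),1,col,-1)
cv2.imwrite('pics/d18.png',im)
E
```

```text
diff stand 1.7016666666666667 elsewhere 1.7047083333333333
```

View pics/d18.png

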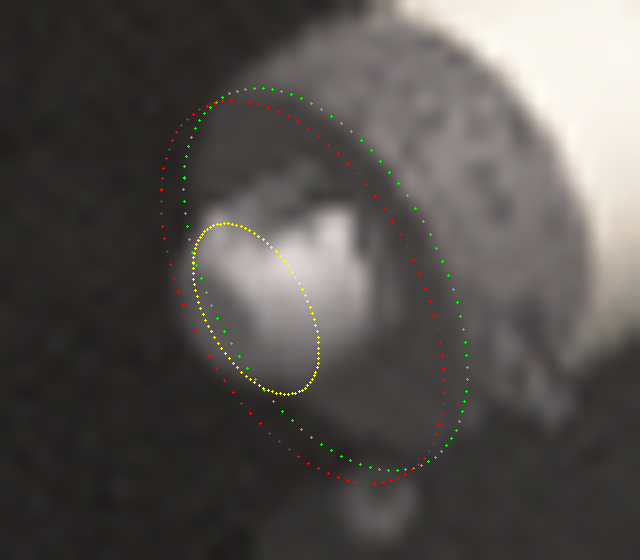

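The cap's outer face lines up with the catch-back circle (green, 18 mm from the tip). The dark wedge is up in front of the cap, and nothing moved between the last two pictures. Handing in.

```bash
python3 -c "
from h import *
print(arm.job_done())"
```

```text
the job is handed in; nothing more can be done
None
```

The spindle is loaded in the order asked: wide roll, narrow roll, then the ribbed grey cap, which is latched behind the catch. I handed the job in at about 30 s, and it reports no verdict.

- **Latch:** I pushed the plate in close to its hard stop at about 7 N. When I backed off with the cap still gripped, it held about 4 mm past first plate contact, where the catch should hold it.
- **Pictures after release:** The catch is up in front of the cap. The cap's face sits about 18 mm from the tip and the stack is closed up. Nothing on the stand moved between the last two pictures.
- **Forces:** The highest axial reading was about 9–10 N, well under the 25 N limit. It came when the narrow roll hung up on the catch. I freed it by shifting sideways 0.8 mm. The cap hung up in the same place and passed after about 0.5 mm sideways and a small lift.
- **Not fully settled:**
  - The readings come only at the end of each move, so brief peaks between them were not seen.
  - I never read the catch position directly. I judged it from the pictures and the back-off test.
- **Left alone:** The jar, small bottle, sample cup and coloured look-alikes look untouched in the last picture.

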